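Seat a milled part in the inspection stand and hold the loupe in focus over its boss

TASK

Seat the milled part between the six locating pins of the inspection stand, flat on the plate and with its round boss towards the column, and let go of it. Then take the loupe by its handle and hold it level with its lens centred over the boss, at the height that the tip of the stand's pointer marks, so that the bore edge can be checked in focus. Finish while still holding it there, clear of stand and part; do not knock the loupe against the stand, shift the pointer or disturb the other things on the bench.

Things in the scene. Friction and masses are not known exactly. Their poses are not given: they have to be found in the camera images.
- part_centre (a point): milled aluminium part lying loose on the bench, the piece to inspect (85 g): a flat block 34 (own x) x 52 (own y) x 12 mm high, with one round boss (16 mm across, 10 mm high) on top nearer one end. The point is in the middle of the block's outline, 11 mm above its underside; z up, its own -y points to the boss end. Easily taken across its 34 mm sides
- part_boss (a point): centre of the top face of the part's boss, where the bore is: 10 mm from the part's centre along its own -y, 22 mm above its underside; same axes as the part
- nest (a point): middle of the pin nest, on top of the stand's plate, 18 mm above the bench. Six upright bullet-nosed pins, 6 mm thick, 9.5 mm high, outline the part with 1.1 mm to spare a side: one at each short end, two on each long side, 35 mm apart in the clear for the fingers. z up, +x along the nest's long side to the column; the seated part's own -y points along this +x
- pointer_tip (a point): sharp tip of the stand's pointer, a thin level steel pin on a clamp that stays where it is set on the column, 105 to 155 mm above the bench; the tip lies 68 mm from the nest's middle towards the column. It marks the focal height, where the middle of the lens's thickness must be. Axes as for the nest
- loupe_lens (a point): centre of the loupe's lens, half-way through its thickness, 7 mm above its underside. The loupe is a hand magnifier lying flat and loose on the bench (70 g): round steel-framed lens, 66 mm across the frame, 14 mm thick, on a straight flattened grey plastic handle; 160 mm long over all. z up (square to the lens), -x runs along the handle
- loupe_grip (a point): place to grip on the loupe's handle, 70 mm from the lens centre along the loupe's -x, on the handle's mid-line, 7 mm above its underside; here the handle is 17 mm wide (y) and 13 mm thick (z), straight from 24 mm behind to 26 mm ahead of the point. Same axes as the lens
- part: the milled part as a whole; origin in the middle of its underside, axes as for its centre
- loupe: the loupe as a whole; origin on its underside, 50 mm from the lens centre towards the handle; axes as for the lens
- stand: the inspection stand, fixed: steel plate on feet, 205 x 110 mm, reaching 60 mm from the nest's middle to -x and 145 mm to +x, with pins, column (12 mm thick, top 198 mm above the bench, axis 115 mm from the nest's middle) and pointer. Origin on the bench below the nest's middle, axes as for the nest
- caliper: bystander: caliper lying on the bench, 69 x 190 x 13 mm
- petri_dish: bystander: covered clear dish, 90 mm across, 15 mm high
- mini_beaker: bystander: small clear beaker, 42 mm across, 46 mm high
- tweezers: bystander: steel tweezers lying on the bench, 9 x 119 x 11 mm
There are look-alikes about, which are no part of the job. Leave any brown look-alike of the loupe alone. What is shaped like the part but orange is not meant.

How it is judged:
By the outcome, as a careful person would: the job done as asked, in the order asked, and still so for the second after the job is handed in, while the arm keeps its last pose, push and grip.
It also fails if it takes over 61 s, if anything falls off the work surface, if the arm or the gripper's body presses on something with over 40 N, if the wrist force passes 120 N, or if a joint passes its speed limit or range.

ROBOT

A 7-joint arm with a two-finger parallel gripper is mounted at the origin on a cart in front of the work surface, level with it; the furniture and walls round the work are solid. World frame = base frame: x ahead of the robot, y to its left, z up, the work surface at z = 0. Lengths are in m, angles in degrees, forces in N, time in s.
With the tool pointing down it reaches from about 0.425 to 0.875 m from the base axis. Payload 4.7 kg.
Tool frame: the origin (TCP) lies on the centre line of the jaws, within the pads' length; the fingertips stand 25 mm ahead of it and the grasp point (between the pads) lies 6 mm ahead of it; z points along the fingers, y is the direction in which the jaws open and shut (so a half turn about z gives the same grasp; the last joint's range is limited). The gripper opens to 87 mm and grips with 3 to 60 N. Pads are 19 mm wide; open, the fingers measure 117 mm over their backs; the gripper's body (75 mm by 190 mm) begins 51 mm behind the grasp point.
Start: joints at [65.438, 18.392, -4.016, 83.108, 1.295, 78.541, -3.26], TCP at [0.278, -0.587, 0.248] pointing down, gripper open.
Joint ranges: [-163.93, 163.93], [-17.29, 119.83], [-79.2, 71.16], [3.27, 140.29], [-89.18, 269.18], [5.43, 117.66], [-154.24, 154.24]. Speed limits (degrees/s): [147.25, 147.25, 180, 180, 180, 180, 180].

INTERFACE

Orientations are given as [roll, pitch, yaw] about the fixed x, y, z axes, in that order (R = Rz(yaw) Ry(pitch) Rx(roll)).
In Python, from cell import env gives the robot as it stands.
- The arm moves only by the shell command python3 -m creep 'ROWS' [OPENING] [FORCE]. ROWS is JSON, a list of rows, each an object of numbers: "tx", "ty", "tz": the shift along the tool's x, y, z in m; "rx", "ry", "rz": the turn, a rotation vector about the tool's x, y, z in degrees. In form: [{"tx": .., "ty": .., "tz": .., "rx": .., "ry": .., "rz": ..}, ...]. A call has 1 to 20 rows; each row shifts and turns the commanded pose from where the row before left it, along the tool's axes as they then stand; what a row does not reach is not made up. A row lasts 1/8 s, in which the tool goes at most 62.5 mm and 10.7 degrees, less where a joint would pass 70% of its speed; a pose out of reach is approached as far as the arm can. A call is refused whole if a number of a shift passes 0.0625 or a number of a turn 10.7, either way. A call with a gripper value outside its range is refused whole. OPENING is the finger opening in m, from 0 to 0.087, set as the call begins (- or left out, the last holds). The fingers move at their own pace and stop on an object; FORCE is the grip in N (left out, the last holds). Time passes only in rows, so rows that do not move let the fingers close. It gives the time, the measured TCP pose, the force and the opening at its end, in the units of the state.
- env.get_obs(): the state, without advancing time (a new reading comes with each control period).
- env.read_camera(name): name is "scene" or "top" or "wrist"; returns a dict with "pixels" (400x640x3 uint8, red, green, blue), "intrinsics" (3x3 intrinsics, pixels), "D" ([k1, k2, p1, p2, k3] as OpenCV has them; the pictures are not rectified), "R" (3x3) and "t" (3): a world point X has camera coordinates R X + t. Camera axes: x right, y down, z forward; pixel columns grow to the right and rows downward; lengths in m; the calibration is good to about 2 mm. A picture is of the moment at which its call begins. There is no depth.
- env.sign_off(): hands the job in, once; it reports no verdict.
The state is a dict: "time_s": time; "qpos": joint angles; "joint_velocities": joint speeds; "effort": joint torques, N m; "tool_pos": TCP position; "tool_rot": TCP orientation; "force": force on the tool from outside, world axes, zero at the start; "wrist_torque": the same for the moment, N m; "grip_width": finger opening in m.
Only numpy, scipy, OpenCV 4.12 (cv2) and the standard library are available. Lean on these libraries where they do the work, as an engineer would, in place of code of your own. Each camera call takes 0.05 s, during which the arm holds its last target.

## Working session

There is one attempt and no reset: what is moved stays moved. The work goes in short steps, Python scripts to look and compute and a shell command to move; the robot and the scene stay as the last step left them, time stands still between calls to the robot, and variables do not carry over. Pictures are saved under pics/ and viewed, and the job is handed in when it is done.

```bash
ls; mkdir -p pics; python3 - <<'E'
from cell import env
import cv2
o=env.get_obs();print(o)
for n in("scene","top","wrist"):
    d=env.read_camera(n);cv2.imwrite(f"pics/{n}0.png",d["pixels"][:,:,::-1])
    print(n,d["intrinsics"].tolist(),d["D"],d["R"].tolist(),d["t"])
E
```

```text
pics
{'time_s': 0.0, 'qpos': array([65.43771478, 18.43900688, -4.01543712, 83.17482667,  1.29597948,
       78.54238299, -3.25900148]), 'joint_velocities': array([-0.01497607,  0.0824591 ,  0.10526133,  0.06520275,  0.04859311,
       -0.02377284, -0.09745258]), 'effort': array([-1.46998882e-04, -4.91298902e+01, -4.04102588e-01, -3.12526917e+01,
       -6.39215251e-02,  4.37383074e-02,  1.73961776e-04]), 'tool_pos': array([ 0.27823057, -0.58687133,  0.24646274]), 'tool_rot': array([-1.79889084e+02,  6.83678480e-03,  2.53731443e+01]), 'force': array([-0.17401557,  0.59505163,  0.52277046]), 'wrist_torque': array([ 0.00673681, -0.02079322, -0.00392903]), 'grip_width': 0.0871104361444203}
scene [[422.9289538179841, 0.0, 319.4148026236858], [0.0, 422.9289538179841, 198.00676844035527], [0.0, 0.0, 1.0]] [-0.00045797  0.          0.          0.          0.        ] [[-0.8658493426872165, -0.5002227871447403, -0.009059745540732508], [-0.37150295410217615, 0.6549625950709818, -0.6580346147059751], [0.3350977034559792, -0.5663931163768083, -0.7529331755604184]] [0.43946129 0.24129928 1.10066158]
top [[378.2041198198716, 0.0, 314.98104846972785], [0.0, 378.2041198198716, 198.6082249435866], [0.0, 0.0, 1.0]] [-0.03906844  0.          0.          0.          0.        ] [[0.002178468167623761, -0.9999975653451726, 0.0003515397128533194], [-0.9975806344803312, -0.002197629448075506, -0.06948415743627387], [0.06948476082035972, -0.0001993201846641752, -0.9975829931816205]] [-0.00522457  0.50665442  1.3479663 ]
wrist [[334.7097345156393, 0.0, 316.5109212277887], [0.0, 334.7097345156393, 199.42306145529577], [0.0, 0.0, 1.0]] [0.00905064 0.         0.         0.         0.        ] [[0.42791695788747036, -0.9038172301095673, -0.0012213555603212626], [-0.8725626467338099, -0.4134708572269857, 0.2601466466223861], [-0.2356300165030422, -0.11025545238696108, -0.9655683458677202]] [-0.64911607 -0.03177841  0.38833377]
```

View pics/top0.png

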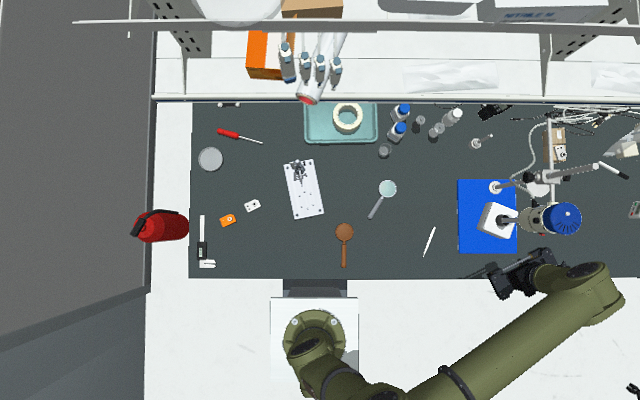

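View pics/scene0.png

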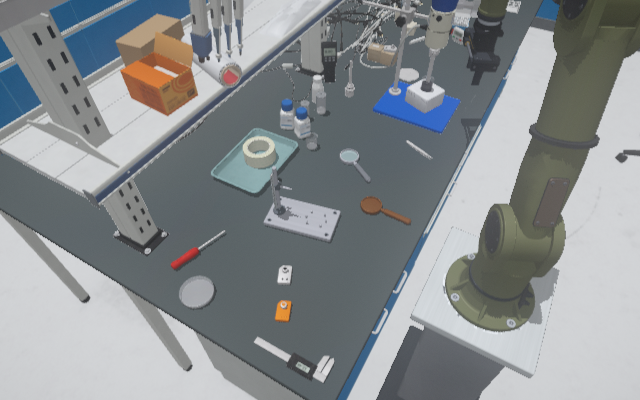

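View pics/wrist0.png

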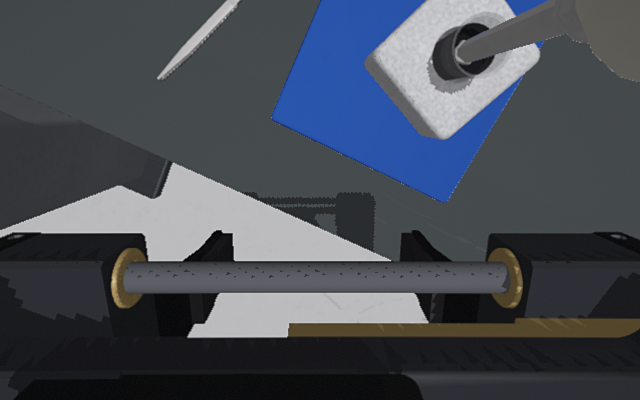

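```bash
cat > h.py <<'E'
from cell import env
import cv2,numpy as np
from scipy.spatial.transform import Rotation as Ro
def grab(n,f):
    d=env.read_camera(n);cv2.imwrite(f"pics/{f}.png",d["pixels"][:,:,::-1])
    np.savez(f"pics/{f}.npz",**{k:np.array(v) for k,v in d.items()});return d
def ld(f): return dict(np.load(f"pics/{f}.npz"))
def ray(d,uv):
    p=cv2.undistortPoints(np.array(uv,float).reshape(-1,1,2),d["intrinsics"],d["D"]).reshape(-1,2)
    c=-d["R"].T@d["t"];v=np.c_[p,np.ones(len(p))]@d["R"];return c,v
def onz(d,uv,z):
    c,v=ray(d,uv);return c+v*((z-c[2])/v[:,2])[:,None]
def proj(d,X):
    return cv2.projectPoints(np.array(X,float).reshape(-1,3),cv2.Rodrigues(d["R"])[0],d["t"],d["intrinsics"],d["D"])[0].reshape(-1,2)
def tri(ds,uvs):
    A=np.zeros((3,3));b=np.zeros(3)
    for d,uv in zip(ds,uvs):
        c,v=ray(d,uv);v=v[0]/np.linalg.norm(v[0]);P=np.eye(3)-np.outer(v,v);A+=P;b+=P@c
    return np.linalg.solve(A,b)
def crop(f,x0,y0,x1,y1,s,o):
    i=cv2.imread(f"pics/{f}.png")[y0:y1,x0:x1];cv2.imwrite(f"pics/{o}.png",cv2.resize(i,None,fx=s,fy=s,interpolation=cv2.INTER_CUBIC))
def R(): 
    o=env.get_obs();return Ro.from_euler("xyz",o["tool_rot"],degrees=True).as_matrix(),o["tool_pos"]
def go(p,yaw=None):
    """rows-sum needed in tool axes to reach p (tool down), and turn about tool z"""
    r,t=R();d=r.T@(np.array(p)-t)
    o=env.get_obs();print("tool delta mm",np.round(d*1000,1),"t",o["time_s"],"pos",np.round(t,4),"rot",np.round(o["tool_rot"],2))
    if yaw is not None:
        Rt=Ro.from_euler("xyz",[180,0,yaw],degrees=True).as_matrix()
        print("rotvec deg",np.round(np.degrees(Ro.from_matrix(r.T@Rt).as_rotvec()),2))
E
python3 - <<'E'
from h import *
import shutil
for n in("scene","top"): grab(n,n+"A")
crop("topA",200,140,420,270,3.6,"c1"); crop("sceneA",240,130,420,340,2.8,"c2")
d=ld("topA")
for n,uv in dict(part=(252,205),orange=(228,220),lens=(388,187),hand=(374,215),brown=(344,231),base=(298,168)).items(): print(n,onz(d,[uv],.01))
E
```

```text
part [[0.48343097 0.22448082 0.01      ]]
orange [[0.42878256 0.31096249 0.01      ]]
lens [[ 0.55018971 -0.27013557  0.01      ]]
hand [[ 0.44812074 -0.21812493  0.01      ]]
brown [[ 0.39016527 -0.10916907  0.01      ]]
base [[0.61913199 0.05815432 0.01      ]]
```

View pics/c1.png

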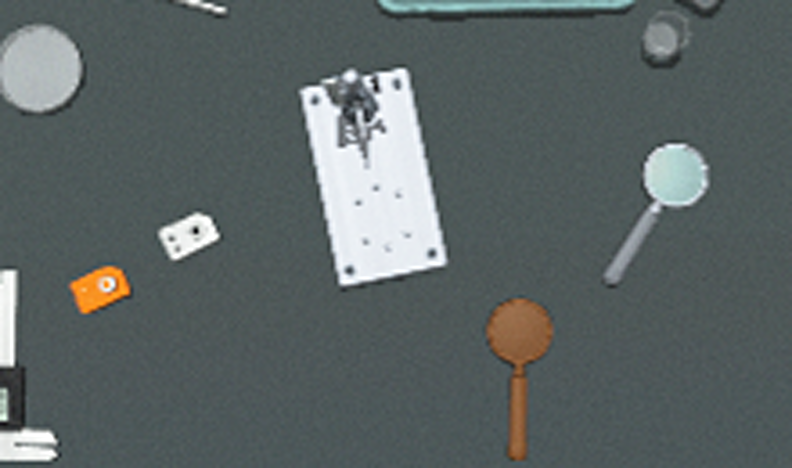

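View pics/c2.png

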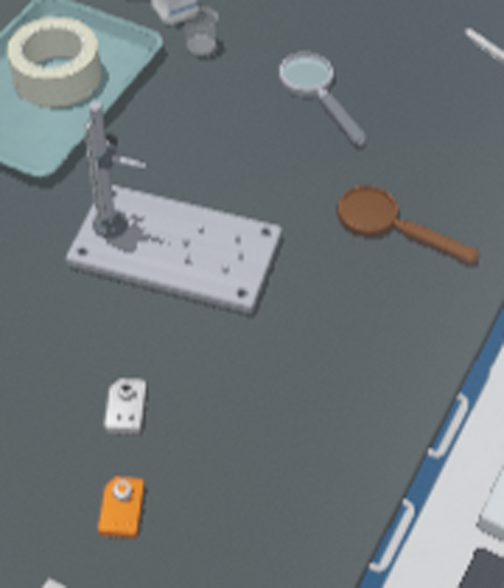

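```bash
python3 - <<'E'
from h import *
d=grab("wrist","w1");r,t=R();c=-d["R"].T@d["t"]
print("cam in tool",r.T@(c-t),"fwd",r.T@d["R"][2],"right",r.T@d["R"][0])
s,tp=ld("sceneA"),ld("topA")
# stand measurement coarse
nest=onz(tp,[(306.1,200.5)],.018);print(nest)
print("col base",onz(tp,[(298,168)],.018))
# pins in crop c1
P=np.array([(376,187),(388,248),(357,202),(398,194),(365,241),(407,235)])/3.6+[200,140]
X=onz(tp,P,.027);print(X,X.mean(0));v=X[0]-X[1];print(np.degrees(np.arctan2(v[1],v[0])))
# blue base, white block
print("blue",onz(tp,[(458,180),(458,252),(515,252)],.0))
# pointer tip
print("tip",tri([tp,s],[(200+366/3.6,140+166/3.6),(240+146/2.8,130+164/2.8)]))
go([.483,.224,.25],116)
E
```

```text
cam in tool [ 0.06996019 -0.00018208 -0.1357244 ] fwd [-2.60052338e-01  2.56632932e-05  9.65594522e-01] right [-6.59192400e-04  9.99999762e-01 -2.04110325e-04]
[[0.49972486 0.02791793 0.018     ]]
col base [[0.61792108 0.05779227 0.018     ]]
[[0.52991181 0.03377    0.027     ]
 [0.46906892 0.02158897 0.027     ]
 [0.51486726 0.05264429 0.027     ]
 [0.52295541 0.01180737 0.027     ]
 [0.47598365 0.04448977 0.027     ]
 [0.4820515  0.00273124 0.027     ]] [0.49913976 0.02783861 0.027     ]
11.321205521606338
blue [[ 0.5779195  -0.53196408  0.        ]
 [ 0.31392552 -0.52592958  0.        ]
 [ 0.31329773 -0.73782038  0.        ]]
tip [0.55059339 0.0461643  0.13948447]
tool delta mm [ 532.4 -645.3   -2.5] t 0.3 pos [ 0.2784 -0.5872  0.2472] rot [-179.97    0.     25.37]
rotvec deg [-3.000e-02 -2.000e-02 -9.063e+01]
```

Candidates (top view): part – white at (252,205) [chosen], orange at (228,220) [look‑alike]; loupe – grey/glass at (388,187) [chosen], brown at (344,231) [look‑alike]. The crop confirms the white block with round boss and the grey-handled glass loupe. The pointer is roughly at z=0.139 and the nest near (0.499, 0.028), with yaw about 11°.

```bash
python3 -m creep '[{"tx":0.038,"ty":-0.042},{"tx":0.038,"ty":-0.042},{"tx":0.038,"ty":-0.042},{"tx":0.038,"ty":-0.042},{"tx":0.038,"ty":-0.042},{"tx":0.038,"ty":-0.042},{"tx":0.038,"ty":-0.042},{"tx":0.038,"ty":-0.042},{"tx":0.0325,"ty":-0.044},{"tx":0.0325,"ty":-0.044},{"tx":0.0325,"ty":-0.044},{"tx":0.0325,"ty":-0.044},{"tx":0.0325,"ty":-0.044},{"tx":0.0325,"ty":-0.044},{"tx":0.0325,"ty":-0.044}]' 0.07
python3 -c "
from h import *
go([.483,.224,.17],116)"
```

```text
tool delta mm [ 532.4 -645.2   77.5] t 0.3 pos [ 0.2784 -0.5872  0.2472] rot [-179.97    0.     25.37]
rotvec deg [-3.000e-02 -2.000e-02 -9.063e+01]$[0]: bad value
```

```bash
python3 -m creep '[{"tx":0.038,"ty":-0.042,"tz":0,"rx":0,"ry":0,"rz":0},{"tx":0.038,"ty":-0.042,"tz":0,"rx":0,"ry":0,"rz":0},{"tx":0.038,"ty":-0.042,"tz":0,"rx":0,"ry":0,"rz":0},{"tx":0.038,"ty":-0.042,"tz":0,"rx":0,"ry":0,"rz":0},{"tx":0.038,"ty":-0.042,"tz":0,"rx":0,"ry":0,"rz":0},{"tx":0.038,"ty":-0.042,"tz":0,"rx":0,"ry":0,"rz":0},{"tx":0.038,"ty":-0.042,"tz":0,"rx":0,"ry":0,"rz":0},{"tx":0.038,"ty":-0.042,"tz":0,"rx":0,"ry":0,"rz":0}]' 0.07
python3 -c "
from h import *
go([.483,.224,.17],116)"
```

```text
time_s: 1.3
tool_pos: [0.4095, -0.1517, 0.2478]
tool_rot: [179.9, -0.0, 25.4]
force: [0.7, -0.4, 1.0]
grip_width: 0.0701
tool delta mm [ 227.3 -308.1   77.5] t 1.3 pos [ 0.4095 -0.1517  0.2478] rot [ 1.7994e+02 -2.0000e-02  2.5360e+01]
rotvec deg [ 6.000e-02  4.000e-02 -9.064e+01]
```

```bash
python3 -m creep '[{"tx":0.0325,"ty":-0.044,"tz":0,"rx":0,"ry":0,"rz":0},{"tx":0.0325,"ty":-0.044,"tz":0,"rx":0,"ry":0,"rz":0},{"tx":0.0325,"ty":-0.044,"tz":0,"rx":0,"ry":0,"rz":0},{"tx":0.0325,"ty":-0.044,"tz":0,"rx":0,"ry":0,"rz":0},{"tx":0.0325,"ty":-0.044,"tz":0,"rx":0,"ry":0,"rz":0},{"tx":0.0325,"ty":-0.044,"tz":0,"rx":0,"ry":0,"rz":0},{"tx":0.0325,"ty":-0.044,"tz":0.01,"rx":0,"ry":0,"rz":0},{"tx":0,"ty":0,"tz":0.01,"rx":0,"ry":0,"rz":-10.1},{"tx":0,"ty":0,"tz":0.01,"rx":0,"ry":0,"rz":-10.1},{"tx":0,"ty":0,"tz":0.01,"rx":0,"ry":0,"rz":-10.1},{"tx":0,"ty":0,"tz":0.01,"rx":0,"ry":0,"rz":-10.1},{"tx":0,"ty":0,"tz":0.01,"rx":0,"ry":0,"rz":-10.1},{"tx":0,"ty":0,"tz":0.01,"rx":0,"ry":0,"rz":-10.1},{"tx":0,"ty":0,"tz":0.01,"rx":0,"ry":0,"rz":-10.1},{"tx":0,"ty":0,"tz":0,"rx":0,"ry":0,"rz":-10.1},{"tx":0,"ty":0,"tz":0,"rx":0,"ry":0,"rz":-10},{"tx":0,"ty":0,"tz":0,"rx":0,"ry":0,"rz":0}]' 0.07
python3 -c "
from h import *
go([.483,.224,.17],116);print(env.get_obs()['qpos'])
d=grab('wrist','w2');print(proj(d,[.483,.224,.01]))"
```

```text
time_s: 3.42
tool_pos: [0.4828, 0.2222, 0.1674]
tool_rot: [-180.0, -0.0, 116.1]
force: [0.6, -0.1, 0.1]
grip_width: 0.0701
tool delta mm [ 1.6  1.  -2.6] t 3.425 pos [0.4828 0.2222 0.1674] rot [-1.7999e+02 -2.0000e-02  1.1605e+02]
rotvec deg [-0.01 -0.02  0.05]
[ 29.92246642  17.54394538 -65.71585341 104.1777811   17.06438811
  69.28837606 -14.89995268]
[[318.78460678 189.18451202]]
```

View pics/w2.png

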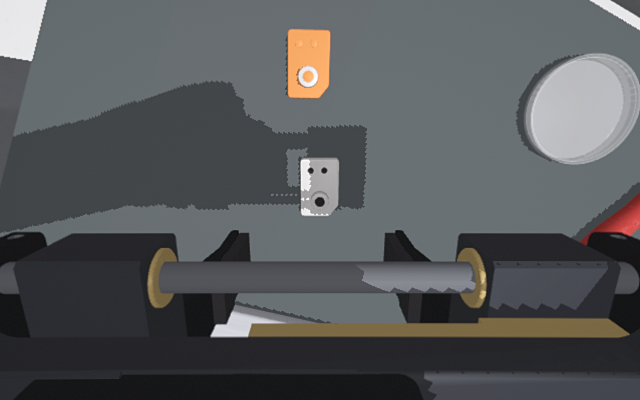

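The picture shows the white part at about (319,187), with its boss at (320,202) and the orange one at (309,63). Now a close crop to measure edges.

```bash
python3 - <<'E'
from h import *
d=ld("w2");im=cv2.imread("pics/w2.png");g=im.min(2)[145:225,285:355]
m=(g>95).astype(np.uint8);m=cv2.morphologyEx(m,cv2.MORPH_CLOSE,np.ones((9,9)));m=cv2.morphologyEx(m,cv2.MORPH_OPEN,np.ones((7,7)))
cs,_=cv2.findContours(m,0,1)
c=max(cs,key=cv2.contourArea)+[285,145]
print(cv2.contourArea(c)); X=onz(d,c.reshape(-1,2),.012)
rc=cv2.minAreaRect((X[:,:2]*1000).astype(np.float32));print(rc)
crop("w2",280,140,360,230,6,"c3")
i=cv2.imread("pics/c3.png");b=cv2.drawContours(i.copy(),[((c-[280,140])*6)],-1,(0,0,255),1);cv2.imwrite("pics/c3.png",np.hstack([i,b])[:,:800])
E
```

```text
4053.5
((482.0321960449219, 227.55972290039062), (63.43212890625, 72.05531311035156), 26.02710723876953)
```

View pics/c3.png

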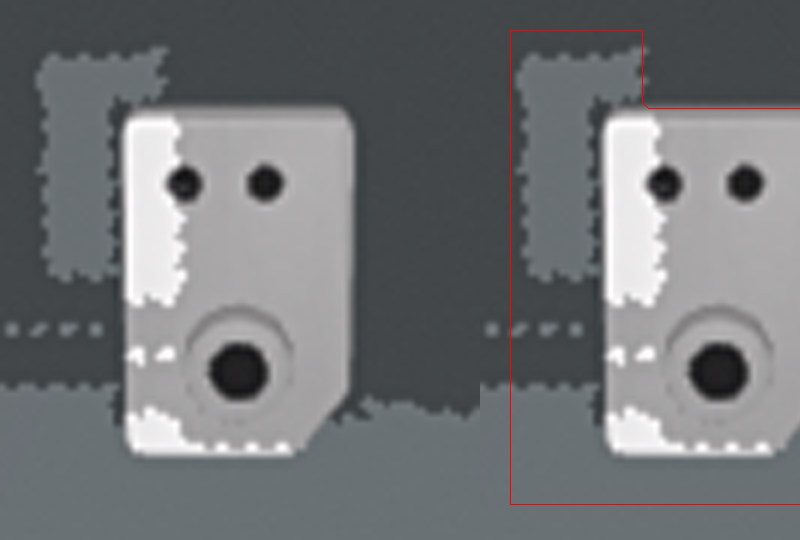

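```bash
python3 - <<'E'
from h import *
d=ld("w2");im=cv2.imread("pics/w2.png");x0,y0=285,145
g=im.min(2)[145:225,285:355]
m=(g>128).astype(np.uint8)
n,l,s,_=cv2.connectedComponentsWithStats(m);k=1+s[1:,4].argmax();m=(l==k).astype(np.uint8)
c=np.vstack([q for q in cv2.findContours(m,0,1)[0]]).reshape(-1,2)+[285,145]
print(c.min(0),c.max(0))
X=onz(d,c,.012);rc=cv2.minAreaRect((X[:,:2]*1000).astype(np.float32));print(rc)
# edges by crossing half-level along rows / cols
im=cv2.GaussianBlur(im.min(2).astype(float),(0,0),.6)
def cross(p,i0,st,th=120):
    i=i0
    while p[i]>th:i+=st
    return i-st+ st*(p[i-st]-th)/(p[i-st]-p[i])
L=[];Rr=[]
for y in range(162,200,2):
    L.append((cross(im[y],304,-1),y));Rr.append((cross(im[y],335,1),y))
fl=onz(d,L,.012);fr=onz(d,Rr,.012)
for f in(fl,fr):
    vx,vy,a,b=cv2.fitLine((f[:,:2]*1000).astype(np.float32),cv2.DIST_HUBER,0,.01,.01).ravel();print(np.degrees(np.arctan2(vy,vx)),a,b)
B=[(x,cross(im[:,x],206,1)) for x in range(304,326,2)];T=[(x,cross(im[:,x],161,-1)) for x in range(304,335,3)]
print(np.median([b[1] for b in B]),np.median([b[1] for b in T]))
u=(np.mean([p[0] for p in L])+np.mean([p[0] for p in Rr]))/2
mid=[np.mean(fl,0)[:2],np.mean(fr,0)[:2]];print(mid,np.linalg.norm(mid[0]-mid[1]))
eb=onz(d,B,.012).mean(0);et=onz(d,T,.012).mean(0);print(eb,et,eb-et,np.hypot(*(eb-et)[:2]))
print("boss", onz(d,[(280+238/6,140+371/6)],.022))
E
```

```text
[300 158] [338 215]
((482.1978454589844, 226.21249389648438), (33.70124816894531, 52.13417434692383), 26.03040885925293)
-63.266968 463.50104 225.61523
-64.1527 494.59827 239.40752
216.2207066938207 157.6470169845358
[array([0.46405278, 0.22449377]), array([0.49459827, 0.23940752])] 0.03399186595852668
[0.48890867 0.20198471 0.012     ] [0.47051243 0.24987298 0.012     ] [ 0.01839624 -0.04788826  0.        ] 0.05130017281308834
boss [[0.48736804 0.21668132 0.022     ]]
```

```bash
python3 -m creep '[{"tx":0.004,"ty":0.001,"tz":0.03,"rx":0,"ry":0,"rz":0},{"tx":0,"ty":0,"tz":0.04,"rx":0,"ry":0,"rz":0},{"tx":0,"ty":0,"tz":0.035,"rx":0,"ry":0,"rz":0},{"tx":0,"ty":0,"tz":0.02,"rx":0,"ry":0,"rz":0},{"tx":0,"ty":0,"tz":0.01,"rx":0,"ry":0,"rz":0},{"tx":0,"ty":0,"tz":0.0035,"rx":0,"ry":0,"rz":0},{"tx":0,"ty":0,"tz":0,"rx":0,"ry":0,"rz":0}]' 0.06
python3 -c "
from h import *
go([.4822,.2262,.028],116.03);print(env.get_obs()['qpos'])"
```

```text
time_s: 4.35
tool_pos: [0.4825, 0.2266, 0.0298]
tool_rot: [179.9, 0.0, 116.1]
force: [-0.3, -0.2, 0.6]
grip_width: 0.06
tool delta mm [-0.2 -0.5  1.8] t 4.35 pos [0.4825 0.2266 0.0298] rot [1.7993e+02 2.0000e-02 1.1615e+02]
rotvec deg [0.07 0.02 0.12]
[ 20.69061972  28.31089913 -57.35158938 110.88209804  28.68676071
  56.37728755 -23.94427128]
```

Go 1.5 mm lower and close.

```bash
python3 -m creep '[{"tx":0,"ty":-0.0005,"tz":0.0015,"rx":0,"ry":0,"rz":0}]' 0.06
python3 -m creep '[{"tx":0,"ty":0,"tz":0,"rx":0,"ry":0,"rz":0},{"tx":0,"ty":0,"tz":0,"rx":0,"ry":0,"rz":0},{"tx":0,"ty":0,"tz":0,"rx":0,"ry":0,"rz":0},{"tx":0,"ty":0,"tz":0,"rx":0,"ry":0,"rz":0},{"tx":0,"ty":0,"tz":0,"rx":0,"ry":0,"rz":0}]' 0.02 25
python3 -m creep '[{"tx":0,"ty":0,"tz":-0.02,"rx":0,"ry":0,"rz":0},{"tx":0,"ty":0,"tz":-0.05,"rx":0,"ry":0,"rz":0},{"tx":0,"ty":0,"tz":-0.05,"rx":0,"ry":0,"rz":0},{"tx":0,"ty":0,"tz":-0.03,"rx":0,"ry":0,"rz":0}]'
python3 -c "
from h import *
go([.4994,.0280,.19],191.3);print(env.get_obs()['qpos'])"
```

```text
time_s: 4.47
tool_pos: [0.4822, 0.2264, 0.0284]
tool_rot: [179.9, 0.0, 116.2]
force: [0.5, 0.0, 0.5]
grip_width: 0.06
time_s: 5.1
tool_pos: [0.4816, 0.2261, 0.0276]
tool_rot: [180.0, 0.0, 116.2]
force: [-0.0, -0.1, 0.8]
grip_width: 0.0338
time_s: 5.6
tool_pos: [0.482, 0.2271, 0.1811]
tool_rot: [179.8, 0.1, 116.2]
force: [-0.0, 0.1, -1.4]
grip_width: 0.0336
tool delta mm [-186.3  -72.3   -9. ] t 5.6 pos [0.482  0.2271 0.1811] rot [1.7981e+02 5.0000e-02 1.1622e+02]
rotvec deg [  0.12   0.17 -75.08]
[ 30.31409542  16.79711848 -66.62759982 103.24008877  16.43078637
  70.51235187 -14.74146413]
```

```bash
python3 -m creep '[{"tx":-0.0466,"ty":-0.018,"tz":-0.01,"rx":0,"ry":0,"rz":0},{"tx":-0.0466,"ty":-0.018,"tz":0,"rx":0,"ry":0,"rz":0},{"tx":-0.0466,"ty":-0.018,"tz":0,"rx":0,"ry":0,"rz":0},{"tx":-0.0466,"ty":-0.018,"tz":0,"rx":0,"ry":0,"rz":0},{"tx":0,"ty":0,"tz":0,"rx":0,"ry":0,"rz":-10},{"tx":0,"ty":0,"tz":0,"rx":0,"ry":0,"rz":-10},{"tx":0,"ty":0,"tz":0,"rx":0,"ry":0,"rz":-10},{"tx":0,"ty":0,"tz":0,"rx":0,"ry":0,"rz":-10},{"tx":0,"ty":0,"tz":0,"rx":0,"ry":0,"rz":-10},{"tx":0,"ty":0,"tz":0,"rx":0,"ry":0,"rz":-10},{"tx":0,"ty":0,"tz":0,"rx":0,"ry":0,"rz":-10},{"tx":0,"ty":0,"tz":0,"rx":0,"ry":0,"rz":-5},{"tx":0,"ty":0,"tz":0,"rx":0,"ry":0,"rz":0}]'
python3 -c "
from h import *
go([.4994,.0280,.19],191.3);print(env.get_obs()['qpos'])
d=grab('wrist','w3');print(proj(d,[.4994,.028,.02]))
grab('top','t3')"
```

```text
time_s: 7.22
tool_pos: [0.499, 0.0274, 0.1882]
tool_rot: [-180.0, 0.0, -168.9]
force: [0.7, 0.7, -1.6]
grip_width: 0.0335
tool delta mm [-0.5  0.5 -1.8] t 7.225 pos [0.499  0.0274 0.1882] rot [-1.7997e+02  1.0000e-02 -1.6886e+02]
rotvec deg [-0.03  0.01 -0.16]
[ 63.55704306  13.1881069  -76.19772117 106.74941269  13.62596492
  70.55931031  84.2507258 ]
[[317.47506701 189.6380454 ]]
```

View pics/w3.png

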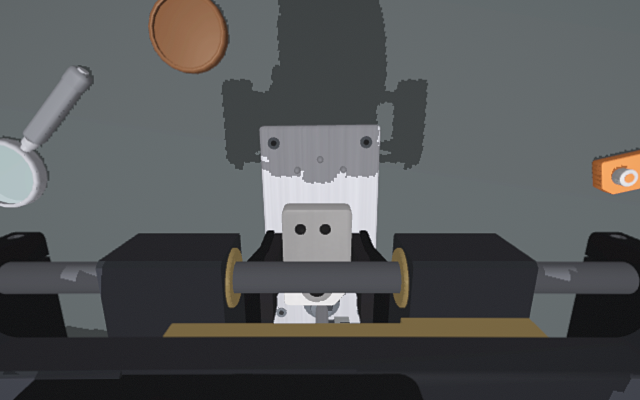

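```bash
python3 -m creep '[{"tx":-0.025,"ty":0,"tz":-0.02,"rx":0,"ry":0,"rz":0},{"tx":-0.03,"ty":0,"tz":0,"rx":0,"ry":0,"rz":0},{"tx":0,"ty":0,"tz":0,"rx":0,"ry":0,"rz":0},{"tx":0,"ty":0,"tz":0,"rx":0,"ry":0,"rz":0}]'
python3 -c "
from h import *
go([.4994,.0280,.19],191.3);print(env.get_obs()['qpos'])
d=grab('wrist','w4');print(proj(d,[.4994,.028,.02]));crop('w4',240,80,400,240,4,'c4')"
```

```text
time_s: 7.82
tool_pos: [0.5523, 0.0381, 0.2074]
tool_rot: [180.0, -0.1, -168.8]
force: [0.7, 0.1, -1.5]
grip_width: 0.0335
tool delta mm [53.8  0.3 17.4] t 7.825 pos [0.5523 0.0381 0.2074] rot [ 1.7998e+02 -7.0000e-02 -1.6881e+02]
rotvec deg [ 0.02 -0.07 -0.11]
[ 52.03401105  21.18894379 -70.46443595  98.37318008  20.59510119
  75.26578149  78.57198209]
[[317.05265719 129.30492614]]
```

View pics/w4.png

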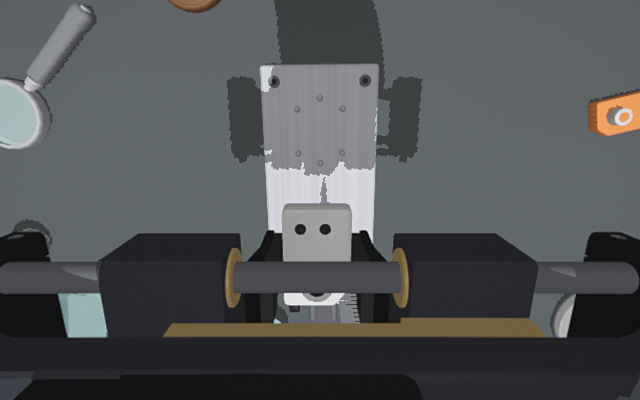

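View pics/c4.png

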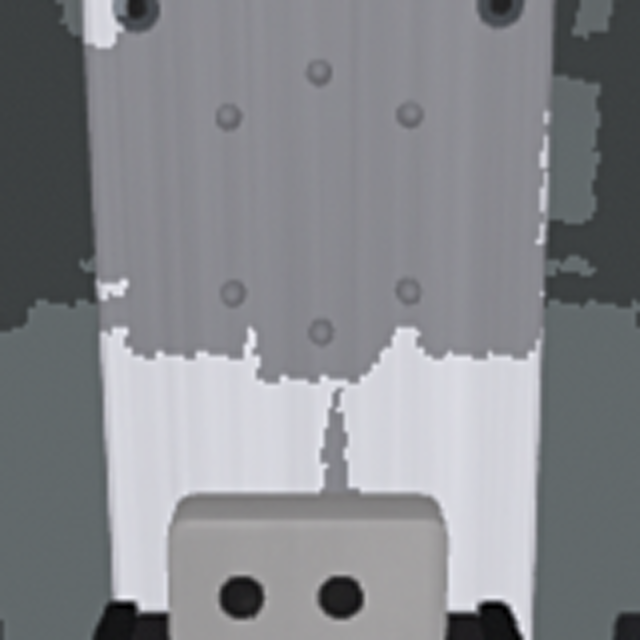

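```bash
python3 - <<'E'
from h import *
d=ld("w4");r=Ro.from_euler("xyz",[179.98,-.07,-168.81],degrees=True).as_matrix();t=np.array([.5523,.0381,.2074])
P=np.array([(319,72),(320,332),(229,117),(410,114),(232,292),(408,291)])/4+[240,80]
for z in(.023,.026):
    X=onz(d,P,z)
    ctr=(X[2:].mean(0)*4+X[:2].sum(0))/6
    e=X[1]-X[0];s=X[4]+X[5]-X[2]-X[3]
    print(z,ctr,X[:2].mean(0),X[2:].mean(0),[np.degrees(np.arctan2(v[1],v[0])) for v in(e,s)],np.linalg.norm(e),np.linalg.norm(X[2]-X[3]),np.linalg.norm(s)/2)
    print("tool",r.T@(ctr-t))
zt=.2074-.0156
print("part end corners in tool",[(r.T@(x-t)).round(4) for x in onz(d,[(283,209.5),(351.2,209.5),(240+308/4,209.5)],zt)])
E
```

```text
0.023 [0.50049621 0.03095233 0.023     ] [0.50054114 0.03092585 0.023     ] [0.50047375 0.03096557 0.023     ] [np.float64(11.526264835600497), np.float64(11.475741472805218)] 0.05983681910320829 0.04177509992182017 0.040514523662372466
tool [0.05198072 0.00297703 0.18446469]
0.026 [0.50032522 0.03088899 0.026     ] [0.50036973 0.03086276 0.026     ] [0.50030297 0.0309021  0.026     ] [np.float64(11.526264835600495), np.float64(11.475741472805227)] 0.05927636941711603 0.04138382174245582 0.0401350524202666
tool [0.05216442 0.00294912 0.18146491]
part end corners in tool [array([ 0.0261, -0.016 ,  0.0156]), array([0.0261, 0.0162, 0.0156]), array([0.0261, 0.0001, 0.0156])]
```

```bash
python3 -m creep '[{"tx":0.026,"ty":0.0015,"tz":0,"rx":0,"ry":0,"rz":-0.3},{"tx":0.026,"ty":0.0015,"tz":0.03,"rx":0,"ry":0,"rz":0},{"tx":0,"ty":0,"tz":0.05,"rx":0,"ry":0,"rz":0},{"tx":0,"ty":0,"tz":0.035,"rx":0,"ry":0,"rz":0},{"tx":0,"ty":0,"tz":0.017,"rx":0,"ry":0,"rz":0},{"tx":0,"ty":0,"tz":0,"rx":0,"ry":0,"rz":0},{"tx":0,"ty":0,"tz":0,"rx":0,"ry":0,"rz":0}]'
python3 -c "
from h import *
go([.5004,.0309,.0476],191.5);print(env.get_obs()['qpos'])
d=grab('wrist','w5');print(proj(d,[.4994,.028,.02]));crop('w5',220,120,420,270,4,'c5')
grab('scene','s5');crop('s5',220,130,380,260,5,'c5s')"
```

```text
time_s: 8.75
tool_pos: [0.5025, 0.0307, 0.0769]
tool_rot: [-180.0, 0.1, -168.5]
force: [0.3, 0.2, -0.3]
grip_width: 0.0339
tool delta mm [ 2.   0.7 29.3] t 8.75 pos [0.5025 0.0307 0.0769] rot [-1.7996e+02  1.2000e-01 -1.6853e+02]
rotvec deg [-0.04  0.12 -0.03]
[ 52.07641796  22.79772966 -66.87281177 112.95475237  24.36738439
  59.91507607  75.65874368]
[[313.63967051 225.15442694]]
```

View pics/c5.png

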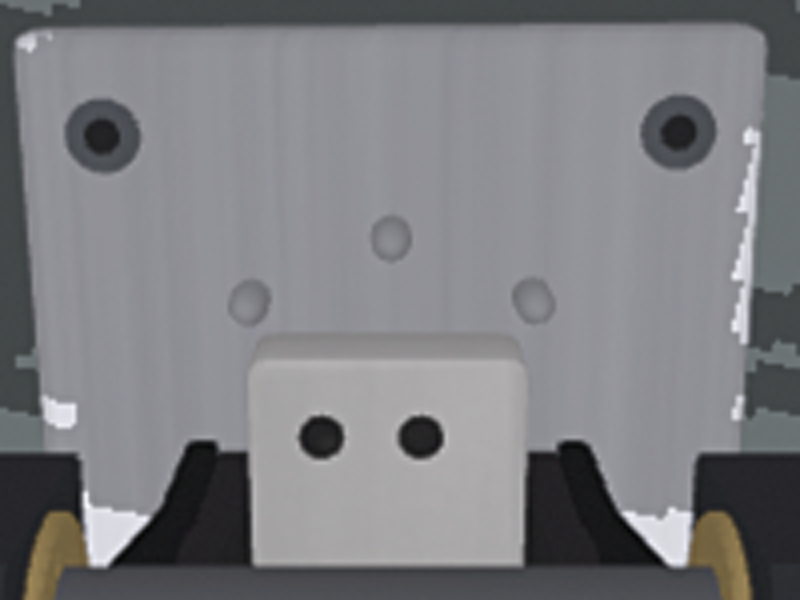

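View pics/c5s.png

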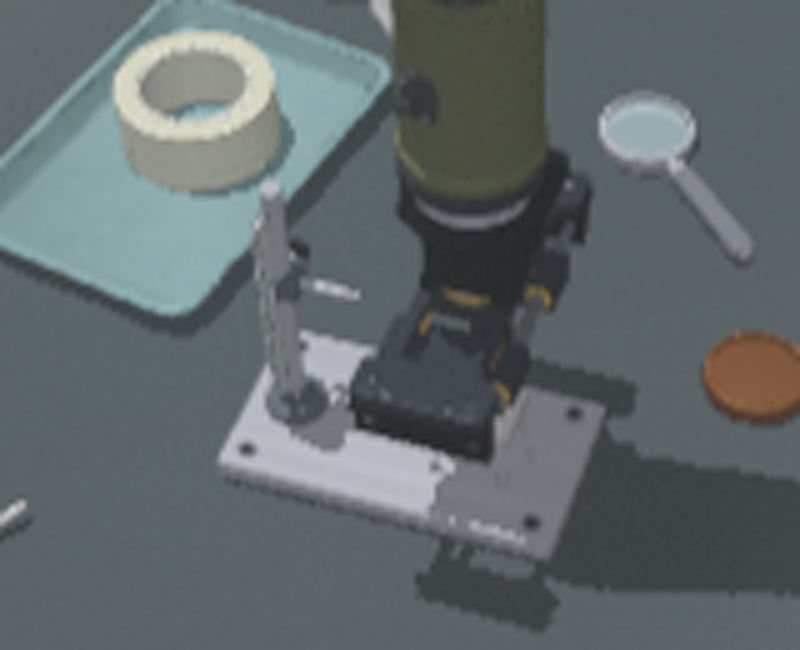

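```bash
python3 - <<'E'
from h import *
d=ld("w5");r,t=R()
P=np.array([(391,239),(249,301),(534,301)])/4+[220,120]
for z in(.021,.0235,.026):
    X=onz(d,P,z);T=(X-t)@r;print(z,T.round(4)[:,:2].tolist(),"width",np.linalg.norm(X[1]-X[2]))
print("part",[(r.T@(x-t)).round(4) for x in onz(d,np.array([(249,362),(526,362)])/4+[220,120],t[2]-.0156)])
print(r, d["R"]@r)
E
```

```text
0.021 [[0.0321, 0.0007], [0.0227, -0.0203], [0.0227, 0.0218]] width 0.04211215050270929
0.0235 [[0.0326, 0.0007], [0.0234, -0.02], [0.0234, 0.0216]] width 0.04156278029340694
0.026 [[0.0331, 0.0007], [0.024, -0.0197], [0.024, 0.0213]] width 0.041013410084104564
part [array([ 0.0256, -0.0162,  0.0156]), array([0.0256, 0.0165, 0.0155])]
[[-9.80056468e-01 -1.98705066e-01  2.36974624e-03]
 [-1.98706730e-01  9.80058875e-01 -4.86345852e-04]
 [-2.22585145e-03 -9.47530926e-04 -9.99997074e-01]] [[-4.63114379e-04  9.99999837e-01  3.34677351e-04]
 [-9.65919850e-01 -3.60703178e-04 -2.58841096e-01]
 [-2.58840933e-01 -4.43144530e-04  9.65919860e-01]]
```

```bash
python3 -m creep '[{"tx":0.0024,"ty":0.0006,"tz":0,"rx":0,"ry":0,"rz":0},{"tx":0,"ty":0,"tz":0.01,"rx":0,"ry":0,"rz":0},{"tx":0,"ty":0,"tz":0.008,"rx":0,"ry":0,"rz":0},{"tx":0,"ty":0,"tz":0,"rx":0,"ry":0,"rz":0},{"tx":0,"ty":0,"tz":0,"rx":0,"ry":0,"rz":0}]'
python3 -c "
from h import *
go([.5004,.0309,.0456],191.5)
d=grab('wrist','w6');crop('w6',220,120,420,270,4,'c6')"
```

```text
time_s: 9.48
tool_pos: [0.499, 0.0307, 0.0574]
tool_rot: [180.0, -0.0, -168.5]
force: [0.0, -0.6, -1.2]
grip_width: 0.034
tool delta mm [-1.4 -0.1 11.8] t 9.475 pos [0.499  0.0307 0.0574] rot [ 1.7998e+02 -1.0000e-02 -1.6851e+02]
rotvec deg [ 0.02 -0.01 -0.01]
```

View pics/c6.png

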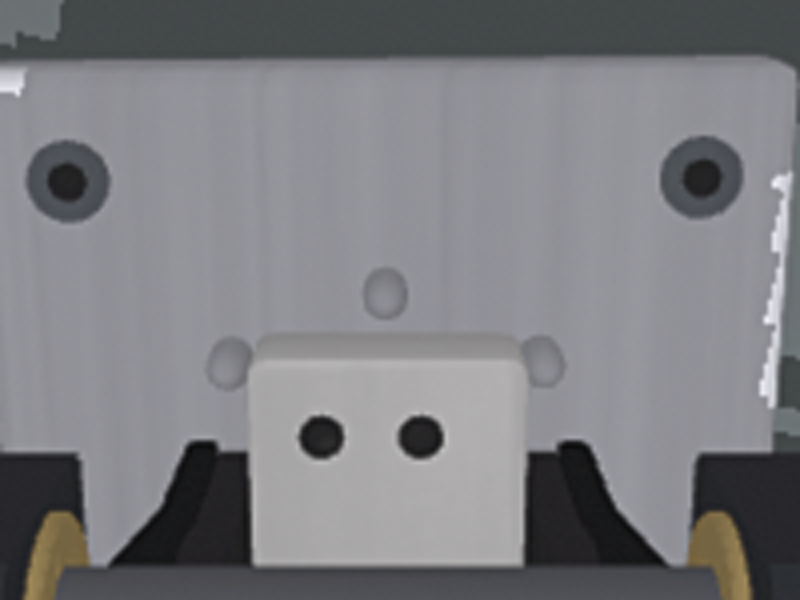

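```bash
python3 - <<'E'
from h import *
d=ld("w6");r,t=R();print(t)
P=np.array([(385,293),(231,363),(543,362)])/4+[220,120]
for z in(.021,.0235,.026):
    X=onz(d,P,z);T=(X-t)@r;print(z,T.round(4)[:,:2].tolist(),"width",np.linalg.norm(X[1]-X[2]))
print("part",[(r.T@(x-t)).round(4) for x in onz(d,np.array([(249,362),(526,362)])/4+[220,120],t[2]-.0156)])
E
```

```text
[0.49913276 0.03071963 0.05760557]
0.021 [[0.029, -0.0003], [0.0193, -0.021], [0.0194, 0.021]] width 0.04194185294821613
0.0235 [[0.0296, -0.0003], [0.02, -0.0207], [0.0201, 0.0207]] width 0.04133333920078761
0.026 [[0.0302, -0.0002], [0.0208, -0.0204], [0.0209, 0.0204]] width 0.04072482545335909
part [array([ 0.0258, -0.0163,  0.0156]), array([0.0258, 0.0164, 0.0156])]
```

```bash
python3 -m creep '[{"tx":-0.0007,"ty":0,"tz":0,"rx":0,"ry":0,"rz":0},{"tx":0,"ty":0,"tz":0.004,"rx":0,"ry":0,"rz":0},{"tx":0,"ty":0,"tz":0.002,"rx":0,"ry":0,"rz":0},{"tx":0,"ty":0,"tz":0,"rx":0,"ry":0,"rz":0}]' 0.02 12
python3 -c "
from h import *
go([.5004,.0309,.0456],191.5)"
```

```text
time_s: 10.02
tool_pos: [0.4994, 0.0307, 0.0513]
tool_rot: [180.0, -0.0, -168.5]
force: [-0.5, 0.1, -1.2]
grip_width: 0.0339
tool delta mm [-1.  -0.   5.7] t 10.025 pos [0.4994 0.0307 0.0513] rot [ 1.7999e+02 -3.0000e-02 -1.6852e+02]
rotvec deg [ 0.01 -0.03 -0.02]
```

```bash
python3 -m creep '[{"tx":0,"ty":0,"tz":0.003,"rx":0,"ry":0,"rz":0},{"tx":0,"ty":0,"tz":0.002,"rx":0,"ry":0,"rz":0},{"tx":0,"ty":0,"tz":0,"rx":0,"ry":0,"rz":0}]'
python3 -c "
from h import *
go([.5004,.0309,.0456],191.5)
d=grab('wrist','w7');crop('w7',220,120,420,270,4,'c7')"
```

```text
time_s: 10.4
tool_pos: [0.4995, 0.0307, 0.0463]
tool_rot: [180.0, -0.0, -168.5]
force: [0.1, -0.3, -0.5]
grip_width: 0.0336
tool delta mm [-1.   0.   0.7] t 10.4 pos [0.4995 0.0307 0.0463] rot [ 1.8000e+02 -2.0000e-02 -1.6853e+02]
rotvec deg [ 0.   -0.02 -0.03]
```

View pics/c7.png

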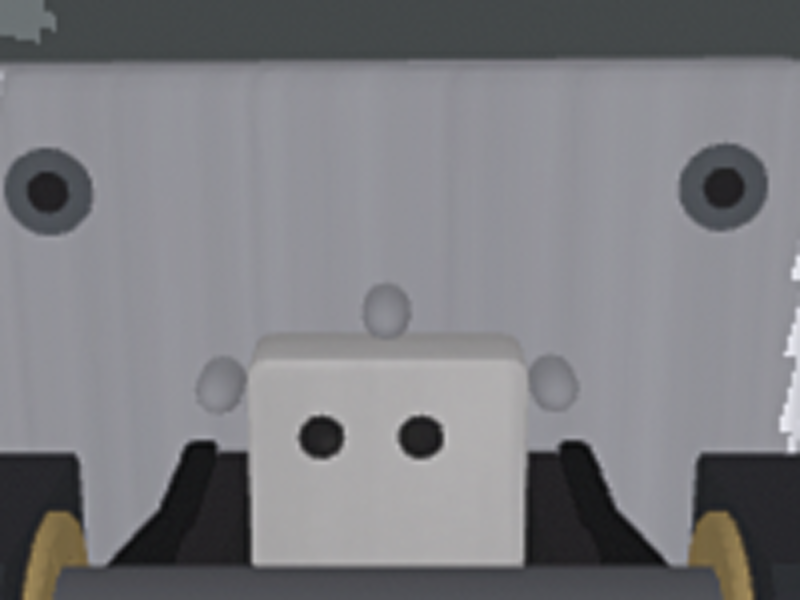

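```bash
python3 -m creep '[{"tx":0,"ty":0,"tz":0.001,"rx":0,"ry":0,"rz":0},{"tx":0,"ty":0,"tz":0.0005,"rx":0,"ry":0,"rz":0},{"tx":0,"ty":0,"tz":0,"rx":0,"ry":0,"rz":0}]'
python3 -m creep '[{"tx":0,"ty":0,"tz":0,"rx":0,"ry":0,"rz":0},{"tx":0,"ty":0,"tz":0,"rx":0,"ry":0,"rz":0},{"tx":0,"ty":0,"tz":0,"rx":0,"ry":0,"rz":0}]' 0.06
python3 -c "
from h import *
go([.5004,.0309,.0456],191.5)
d=grab('wrist','w8');crop('w8',220,120,420,270,4,'c8')"
```

```text
time_s: 10.82
tool_pos: [0.4998, 0.0307, 0.0456]
tool_rot: [-180.0, -0.0, -168.5]
force: [-1.6, -0.1, 5.2]
grip_width: 0.0338
time_s: 11.2
tool_pos: [0.4996, 0.0307, 0.045]
tool_rot: [-180.0, -0.0, -168.5]
force: [0.5, 1.0, -0.8]
grip_width: 0.0547
tool delta mm [-0.8  0.1 -0.6] t 11.2 pos [0.4996 0.0307 0.045 ] rot [-180.     -0.   -168.53]
rotvec deg [-0.   -0.   -0.03]
```

View pics/c8.png

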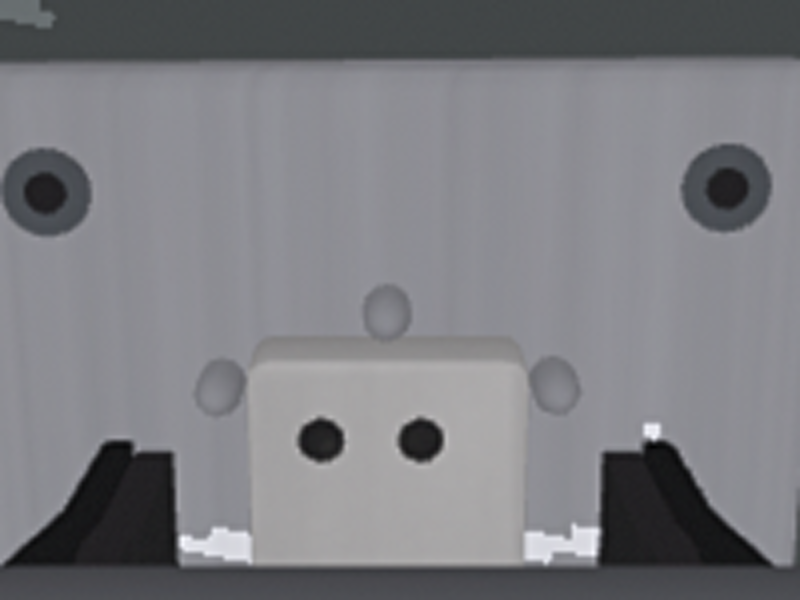

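```bash
python3 -m creep '[{"tx":0,"ty":0,"tz":-0.02,"rx":0,"ry":0,"rz":0},{"tx":0,"ty":0,"tz":-0.05,"rx":0,"ry":0,"rz":0},{"tx":0,"ty":0,"tz":-0.06,"rx":0,"ry":0,"rz":0},{"tx":0,"ty":0,"tz":-0.06,"rx":0,"ry":0,"rz":0},{"tx":-0.03,"ty":0.02,"tz":-0.04,"rx":0,"ry":0,"rz":0},{"tx":-0.05,"ty":0.03,"tz":0,"rx":0,"ry":0,"rz":0},{"tx":-0.05,"ty":0.03,"tz":0,"rx":0,"ry":0,"rz":0},{"tx":0,"ty":0,"tz":0,"rx":0,"ry":0,"rz":0},{"tx":0,"ty":0,"tz":0,"rx":0,"ry":0,"rz":0},{"tx":0,"ty":0,"tz":0,"rx":0,"ry":0,"rz":0}]' 0.06
python3 -c "
from h import *
go([.5004,.0309,.0456],191.5);print(env.get_obs()['qpos'])
d=grab('wrist','w9')"
```

```text
time_s: 12.5
tool_pos: [0.6093, 0.131, 0.2765]
tool_rot: [-179.9, 0.1, -168.7]
force: [-0.4, -0.6, 0.3]
grip_width: 0.0598
tool delta mm [126.8 -76.4 230.9] t 12.5 pos [0.6093 0.131  0.2765] rot [-1.7991e+02  8.0000e-02 -1.6867e+02]
rotvec deg [-0.09  0.08 -0.17]
[ 33.9822339   27.79896659 -67.05532763  83.15653463  25.62182108
  85.64836372  68.8271602 ]
```

View pics/w9.png

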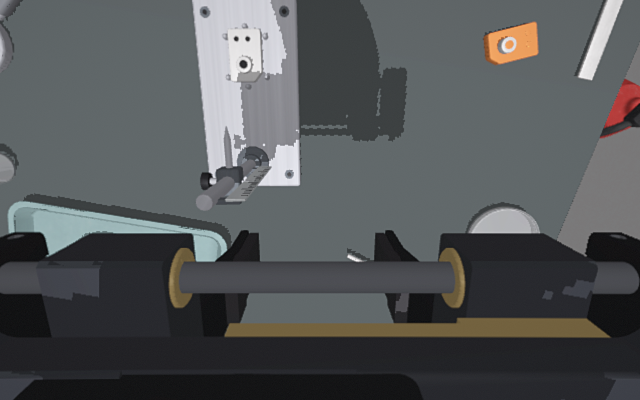

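The part sits between the pins at (245,53), and the pointer tip is near (227,130). Next, a second view from the other side for stereo.

```bash
python3 -m creep '[{"tx":0,"ty":-0.05,"tz":0,"rx":0,"ry":0,"rz":0},{"tx":0,"ty":-0.06,"tz":0,"rx":0,"ry":0,"rz":0},{"tx":0,"ty":-0.05,"tz":0,"rx":0,"ry":0,"rz":0},{"tx":0,"ty":0,"tz":0,"rx":0,"ry":0,"rz":0},{"tx":0,"ty":0,"tz":0,"rx":0,"ry":0,"rz":0},{"tx":0,"ty":0,"tz":0,"rx":0,"ry":0,"rz":0}]' 0.06
python3 -c "
from h import *
go([.5004,.0309,.0456],191.5);print(env.get_obs()['qpos'])
d=grab('wrist','w10');grab('scene','s10');grab('top','t10')
crop('w9',190,0,310,190,4,'a');crop('w10',320,0,440,190,4,'b')
cv2.imwrite('pics/c10.png',cv2.resize(cv2.imread('pics/w10.png'),None,fx=1,fy=1))
i=np.hstack([cv2.imread('pics/a.png'),cv2.imread('pics/b.png')]);cv2.imwrite('pics/c11.png',i[150:750])"
```

```text
time_s: 13.3
tool_pos: [0.6407, -0.0223, 0.2761]
tool_rot: [-180.0, 0.1, -168.4]
force: [0.4, 0.2, 1.0]
grip_width: 0.0599
tool delta mm [127.   80.4 230.4] t 13.3 pos [ 0.6407 -0.0223  0.2761] rot [-1.7999e+02  6.0000e-02 -1.6841e+02]
rotvec deg [-0.01  0.06  0.09]
[ 45.45476468  29.85200352 -65.58776509  80.49126972  27.01885586
  86.52081356  82.93161637]
```

View pics/w10.png

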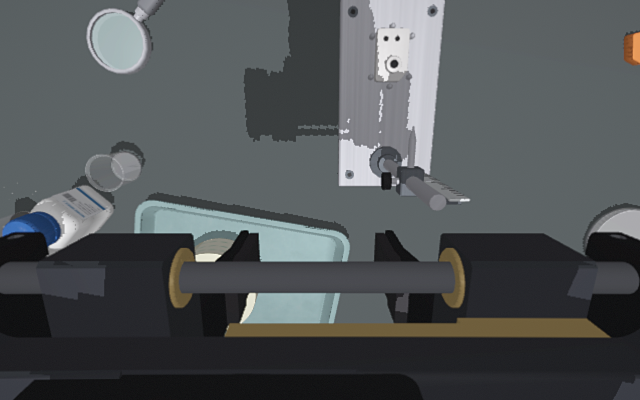

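```bash
python3 - <<'E'
from h import *
i=cv2.imread("pics/s10.png")[130:230,240:350];j=cv2.resize(i,None,fx=5,fy=5,interpolation=cv2.INTER_CUBIC);cv2.imwrite("pics/s10c.png",j)
crop("w9",190,20,270,180,4,"a9")
E
```

```text
(no output)
```

View pics/s10c.png

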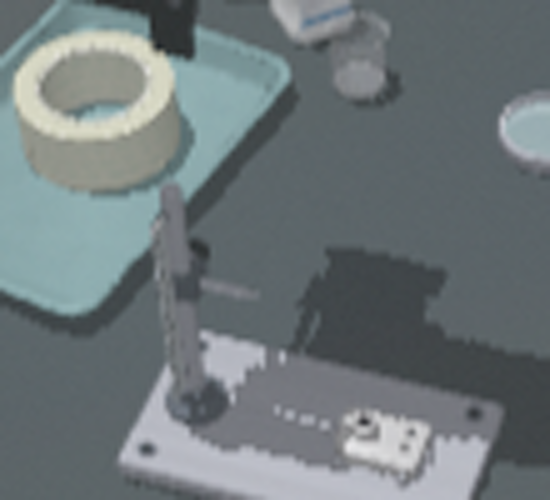

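View pics/a9.png

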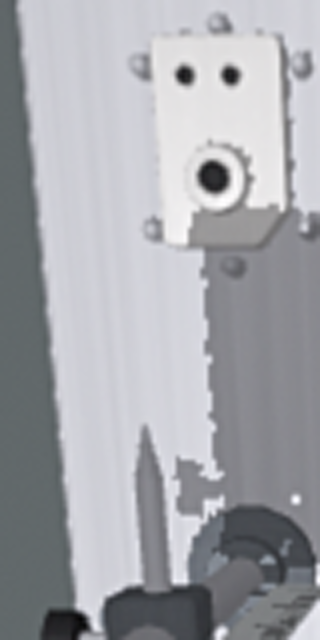

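Part seated with the boss towards the column. In w9 the tip is at crop (145,425) → (226.2,126.2). Next, crop w10.

```bash
python3 -c "
from h import *
crop('w10',370,10,450,190,4,'a10')"
```

```text
(no output)
```

View pics/a10.png

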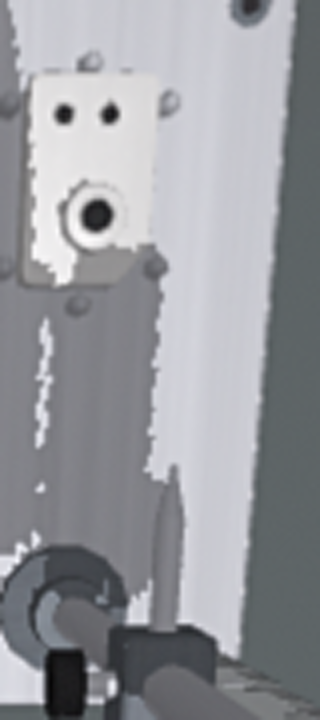

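```bash
python3 - <<'E'
from h import *
a,b,s,tp=ld("w9"),ld("w10"),ld("s10"),ld("t10")
tip=tri([a,b],[(226.2,126.4),(413.5,126.7)]);boss=tri([a,b],[(243.25,64.25),(394.25,63.75)])
print("tip",tip,"boss",boss)
# hole positions on part top z=.030
h=tri([a,b],[(190+185/4,20+75/4),(370+64/4,10+113/4)]);print("hole",h)
print("scene tip proj",proj(s,tip),"obs",(240+258/5,130+296/5),"boss",proj(s,boss),"obs",(240+364/5,130+424/5))
for q in (a,b): print("boss @.040",onz(q,[(243.25,64.25)] if q is a else [(394.25,63.75)],.040))
n=np.array([.5004,.0309]);u=np.array([np.cos(np.radians(11.5)),np.sin(np.radians(11.5))])
print("tip along/lat",(tip[:2]-n)@u,(tip[:2]-n)@[-u[1],u[0]],"expect boss",n+.01*u)
print("tip from pred: scene ray at plane");print(tri([a,b,s],[(226.2,126.4),(413.5,126.7),(240+258/5,130+296/5)]))
E
```

```text
tip [0.56780187 0.04518386 0.12582446] boss [0.509865   0.03287057 0.03949776]
hole [0.48582699 0.01987955 0.02902971]
scene tip proj [[291.98863525 189.7534643 ]] obs (291.6, 189.2) boss [[312.91249767 214.40341411]] obs (312.8, 214.8)
boss @.040 [[0.50995353 0.03299551 0.04      ]]
boss @.040 [[0.50989679 0.03276775 0.04      ]]
tip along/lat 0.06889650174276 0.000559337362912582 expect boss [0.51019925 0.03289368]
tip from pred: scene ray at plane
[0.56808862 0.04523923 0.12749654]
```

```bash
python3 -m creep '[{"tx":0.0304,"ty":-0.0428,"tz":0,"rx":0,"ry":0,"rz":0},{"tx":0.0304,"ty":-0.0428,"tz":0,"rx":0,"ry":0,"rz":0},{"tx":0.0304,"ty":-0.0428,"tz":0,"rx":0,"ry":0,"rz":0},{"tx":0.0304,"ty":-0.0428,"tz":0,"rx":0,"ry":0,"rz":0},{"tx":0.0304,"ty":-0.0428,"tz":0,"rx":0,"ry":0,"rz":0},{"tx":0,"ty":0,"tz":0.02,"rx":0,"ry":0,"rz":9.65},{"tx":0,"ty":0,"tz":0.02,"rx":0,"ry":0,"rz":9.65},{"tx":0,"ty":0,"tz":0.02,"rx":0,"ry":0,"rz":9.65},{"tx":0,"ty":0,"tz":0.015,"rx":0,"ry":0,"rz":9.65},{"tx":0,"ty":0,"tz":0,"rx":0,"ry":0,"rz":0},{"tx":0,"ty":0,"tz":0,"rx":0,"ry":0,"rz":0}]' 0.05
python3 -c "
from h import *
go([.488,-.238,.028],153);print(env.get_obs()['qpos'])
d=grab('wrist','w12')"
```

```text
time_s: 14.82
tool_pos: [0.5355, -0.2632, 0.2011]
tool_rot: [180.0, 0.1, 153.1]
force: [-0.4, 0.0, -0.3]
grip_width: 0.0495
tool delta mm [ 53.9   0.9 173. ] t 14.825 pos [ 0.5355 -0.2632  0.2011] rot [1.7998e+02 7.0000e-02 1.5310e+02]
rotvec deg [0.02 0.07 0.1 ]
[ 70.60561559  23.32402472 -58.87718406  93.14432447  20.51512289
  75.17396318  71.5905932 ]
```

View pics/w12.png

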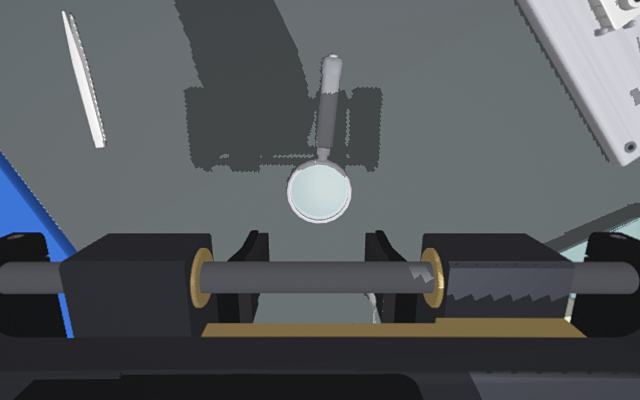

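```bash
python3 -c "
from h import *
crop('w12',275,45,365,230,3.2,'c12')
d=ld('w12');im=cv2.imread('pics/w12.png')
g=cv2.cvtColor(im,cv2.COLOR_BGR2GRAY)[150:230,280:360]
m=(g>150).astype(np.uint8)
cs=cv2.findContours(m,0,1)[0];c=max(cs,key=cv2.contourArea)+[280,150]
print(cv2.contourArea(c),cv2.fitEllipse(cv2.convexHull(c)),cv2.minEnclosingCircle(c))
"
```

```text
2931.0 ((318.6894226074219, 192.19850158691406), (61.26197814941406, 64.58403778076172), 96.24468994140625) ((318.93585205078125, 191.7660369873047), 32.2846565246582)
```

View pics/c12.png

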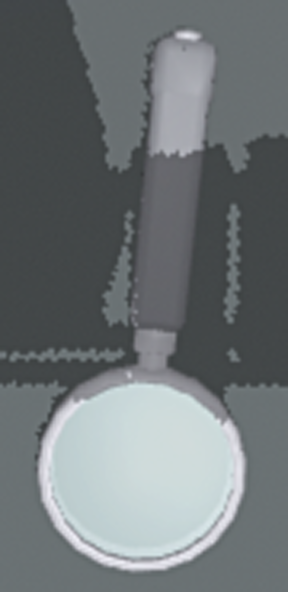

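```bash
python3 - <<'E'
from h import *
d=ld("w12");r,t=R()
f=lambda x,y:(275+x/3.2,45+y/3.2)
for z in(.007,.011):
    X=onz(d,[f(180.5,100),f(161.5,300),(319.9,191.6),f(51,468),f(241,468),f(38,468),f(246,468)],z)
    v=X[1]-X[0];w=X[2]-X[0];print(z,X[:3,:2].round(4).tolist(),[np.degrees(np.arctan2(q[1],q[0])) for q in(v,w)],np.linalg.norm(X[3]-X[4]),np.linalg.norm(X[5]-X[6]))
# handle end
e=onz(d,[f(190,30)],.007);L=onz(d,[(319.9,191.6)],.010)
print(e,L,np.linalg.norm(e-L))
a=np.radians(-28.5)
for ang in (-27.5,-28.5,-29.5,-30.5,-31.5):
  a=np.radians(ang);print(ang,L[0,:2]-.07*np.array([np.cos(a),np.sin(a)]))
E
```

```text
0.007 [[0.4515, -0.2058], [0.5002, -0.2363], [0.545, -0.265]] [np.float64(-32.02977164866817), np.float64(-32.31742540850779)] 0.060211955758638275 0.06591565105016255
0.011 [[0.4517, -0.2061], [0.4998, -0.2362], [0.5441, -0.2646]] [np.float64(-32.0297716486682), np.float64(-32.31742540850779)] 0.05948188673806983 0.06511642481351226
[[ 0.43588167 -0.19512719  0.007     ]] [[ 0.54428918 -0.26466787  0.01      ]] 0.1288297081237199
-27.5 [ 0.48219842 -0.23234547]
-28.5 [ 0.48277198 -0.23126676]
-29.5 [ 0.48336428 -0.23019822]
-30.5 [ 0.48397514 -0.22914019]
-31.5 [ 0.48460437 -0.22809297]
```

```bash
python3 -c "
from h import *
go([.4852,-.2276,.1],147.9)"
python3 -m creep '[{"tx":0.0285,"ty":0,"tz":0.03,"rx":0,"ry":0,"rz":0},{"tx":0.0285,"ty":0.004,"tz":0.03,"rx":0,"ry":0,"rz":0},{"tx":0,"ty":0,"tz":0.04,"rx":0,"ry":0,"rz":5.2},{"tx":0,"ty":0,"tz":0,"rx":0,"ry":0,"rz":0},{"tx":0,"ty":0,"tz":0,"rx":0,"ry":0,"rz":0}]' 0.05
python3 -c "
from h import *
go([.4852,-.2276,.028],147.9)
d=grab('wrist','w13')"
```

```text
tool delta mm [ 61.2   9.  101.2] t 14.875 pos [ 0.5355 -0.2633  0.2012] rot [1.7997e+02 8.0000e-02 1.5306e+02]
rotvec deg [0.03 0.08 5.16]
time_s: 15.5
tool_pos: [0.4875, -0.2343, 0.1021]
tool_rot: [179.9, 0.1, 147.8]
force: [0.5, -0.4, -0.3]
grip_width: 0.0497
tool delta mm [ 5.7  4.4 74. ] t 15.5 pos [ 0.4875 -0.2343  0.1021] rot [1.7993e+02 1.4000e-01 1.4782e+02]
rotvec deg [ 0.07  0.14 -0.08]
```

View pics/w13.png

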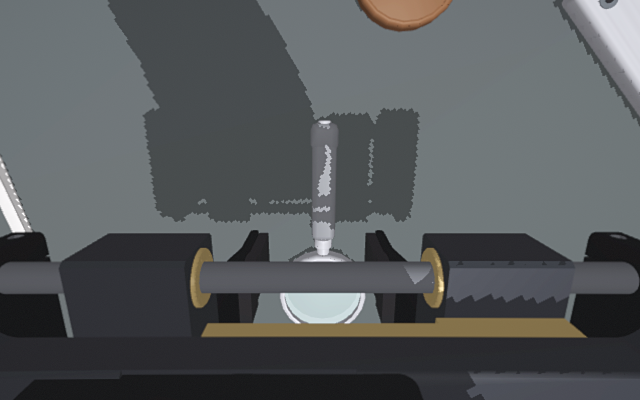

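```bash
python3 - <<'E'
from h import *
d=ld("w13");r,t=R();im=cv2.imread("pics/w13.png")
crop("w13",290,110,360,260,4,"c13")
X=onz(d,[(324.5,122),(323.8,165),(322.8,215),(322.5,240)],.008);T=(X-t)@r;print(T.round(4)[:,:2]);v=T[2]-T[1];print(np.degrees(np.arctan2(v[1],v[0])))
E
```

```text
[[ 0.0636  0.0045]
 [ 0.0346  0.0042]
 [-0.0017  0.0037]
 [-0.021   0.0036]]
-179.18362933658213
```

View pics/c13.png

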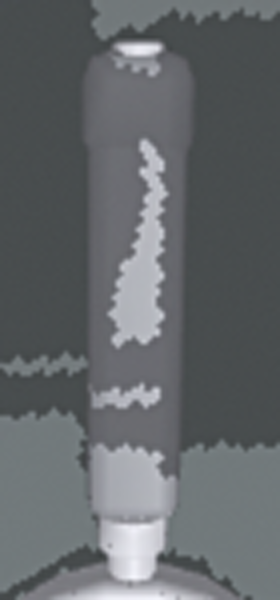

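```bash
python3 -m creep '[{"tx":0.0062,"ty":0.004,"tz":0.02,"rx":0,"ry":0,"rz":0.7},{"tx":0,"ty":0,"tz":0.03,"rx":0,"ry":0,"rz":0},{"tx":0,"ty":0,"tz":0.015,"rx":0,"ry":0,"rz":0},{"tx":0,"ty":0,"tz":0.006,"rx":0,"ry":0,"rz":0},{"tx":0,"ty":0,"tz":0,"rx":0,"ry":0,"rz":0},{"tx":0,"ty":0,"tz":0,"rx":0,"ry":0,"rz":0}]' 0.05
python3 -c "
from h import *
go([.4852,-.2276,.0275],147.9)
d=grab('wrist','w14')"
```

```text
time_s: 16.3
tool_pos: [0.4837, -0.2276, 0.0303]
tool_rot: [180.0, 0.1, 147.0]
force: [0.6, -0.2, 0.2]
grip_width: 0.0504
tool delta mm [-1.2  0.8  2.8] t 16.3 pos [ 0.4837 -0.2276  0.0303] rot [1.7997e+02 1.0000e-01 1.4699e+02]
rotvec deg [ 0.03  0.1  -0.91]
```

View pics/w14.png

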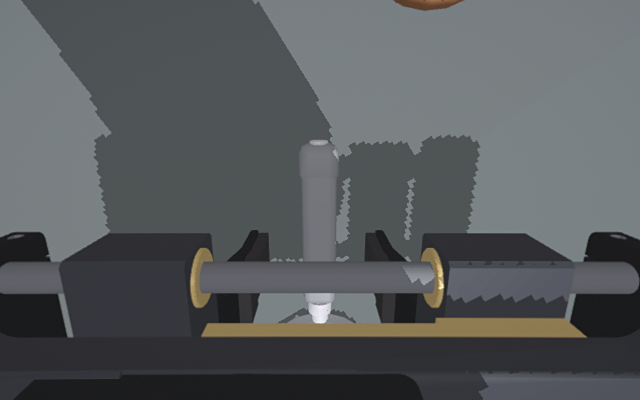

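```bash
python3 - <<'E'
from h import *
d=ld("w14");r,t=R()
T=(onz(d,[(319,142),(319,180),(319.5,230)],.008)-t)@r;print(T.round(4)[:,:2])
E
python3 -m creep '[{"tx":0,"ty":0.0007,"tz":0.0025,"rx":0,"ry":0,"rz":0},{"tx":0,"ty":0,"tz":0,"rx":0,"ry":0,"rz":0}]' 0.05
python3 -m creep '[{"tx":0,"ty":0,"tz":0,"rx":0,"ry":0,"rz":0},{"tx":0,"ty":0,"tz":0,"rx":0,"ry":0,"rz":0},{"tx":0,"ty":0,"tz":0,"rx":0,"ry":0,"rz":0},{"tx":0,"ty":0,"tz":0,"rx":0,"ry":0,"rz":0},{"tx":0,"ty":0,"tz":0,"rx":0,"ry":0,"rz":0}]' 0.0 40
python3 -c "
from h import *
go([.4852,-.2276,.0275],147.9)
d=grab('wrist','w15')"
```

```text
[[0.0565 0.0005]
 [0.0384 0.0005]
 [0.0129 0.0008]]
time_s: 16.6
tool_pos: [0.4833, -0.2267, 0.0268]
tool_rot: [180.0, 0.0, 147.0]
force: [-0.0, 0.4, -0.4]
grip_width: 0.05
time_s: 17.23
tool_pos: [0.4834, -0.2267, 0.0269]
tool_rot: [180.0, 0.0, 147.0]
force: [0.6, 0.4, -0.6]
grip_width: 0.0165
tool delta mm [-2.   0.3 -0.6] t 17.225 pos [ 0.4834 -0.2267  0.0269] rot [1.7997e+02 1.0000e-02 1.4698e+02]
rotvec deg [ 0.03  0.01 -0.92]
```

```bash
python3 -m creep '[{"tx":0,"ty":0,"tz":-0.01,"rx":0,"ry":0,"rz":0},{"tx":0,"ty":0,"tz":-0.03,"rx":0,"ry":0,"rz":0},{"tx":0,"ty":0,"tz":-0.05,"rx":0,"ry":0,"rz":0},{"tx":0,"ty":0,"tz":-0.05,"rx":0,"ry":0,"rz":0},{"tx":0,"ty":0,"tz":-0.05,"rx":0,"ry":0,"rz":0},{"tx":0,"ty":0,"tz":-0.033,"rx":0,"ry":0,"rz":0},{"tx":0,"ty":0,"tz":0,"rx":0,"ry":0,"rz":0}]'
python3 -c "
from h import *
go([.4502,.0717,.25],147);print(env.get_obs()['qpos'])
grab('wrist','w16')"
```

```text
time_s: 18.15
tool_pos: [0.4848, -0.227, 0.2529]
tool_rot: [-180.0, 0.3, 147.0]
force: [-0.1, 0.3, -1.5]
grip_width: 0.0166
tool delta mm [191.7 231.7   1.7] t 18.15 pos [ 0.4848 -0.227   0.2529] rot [-179.98    0.32  147.  ]
rotvec deg [-0.02  0.32  0.  ]
[ 79.52316165  11.04335078 -63.36762168  97.59961135  10.2204459
  77.29354586  71.36881982]
```

View pics/w16.png

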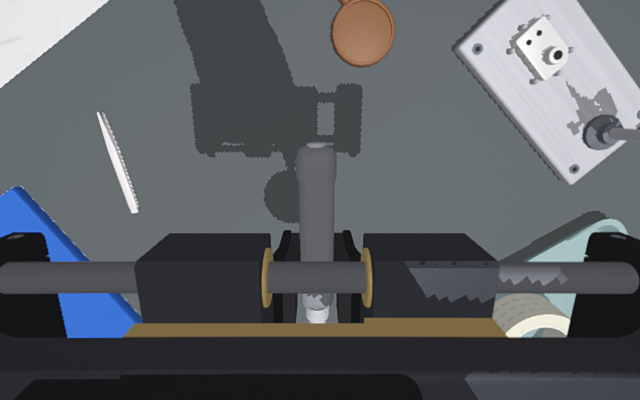

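```bash
python3 -c "
from h import *
d=ld('w16');r,t=R()
for T in [(.0565,0,.0189),(.0565,0,.0159),(.0565,0,.0219)]: print(proj(d,t+r@np.array(T)))"
python3 -m creep '[{"tx":0.025,"ty":0.03,"tz":0,"rx":0,"ry":0,"rz":0},{"tx":0.0335,"ty":0.0405,"tz":0,"rx":0,"ry":0,"rz":0},{"tx":0.0335,"ty":0.0405,"tz":0,"rx":0,"ry":0,"rz":0},{"tx":0.0335,"ty":0.0405,"tz":0,"rx":0,"ry":0,"rz":0},{"tx":0.0335,"ty":0.0405,"tz":0,"rx":0,"ry":0,"rz":0},{"tx":0.02,"ty":0.025,"tz":0,"rx":0,"ry":0,"rz":0},{"tx":0.0125,"ty":0.015,"tz":0,"rx":0,"ry":0,"rz":0},{"tx":0,"ty":0,"tz":0,"rx":0,"ry":0,"rz":0},{"tx":0,"ty":0,"tz":0,"rx":0,"ry":0,"rz":0}]'
python3 -c "
from h import *
go([.4502,.0717,.1464],147);print(env.get_obs()['qpos'])
grab('wrist','w17');grab('scene','s17');grab('top','t17');crop('s17',220,110,380,260,5,'c17')"
```

```text
[[316.97587028 140.13589402]]
[[316.97974749 140.74358239]]
[[316.97213539 139.55050453]]
time_s: 19.32
tool_pos: [0.4491, 0.0704, 0.2497]
tool_rot: [180.0, -0.0, 146.9]
force: [0.1, -0.6, -1.3]
grip_width: 0.0164
tool delta mm [ -0.3   1.6 103.3] t 19.325 pos [0.4491 0.0704 0.2497] rot [ 1.7996e+02 -3.0000e-02  1.4688e+02]
rotvec deg [ 0.04 -0.03 -0.12]
[ 71.52312054 -14.1891474  -72.4907267  107.33669262 -13.90810123
  77.38805072  59.5210333 ]
```

View pics/c17.png

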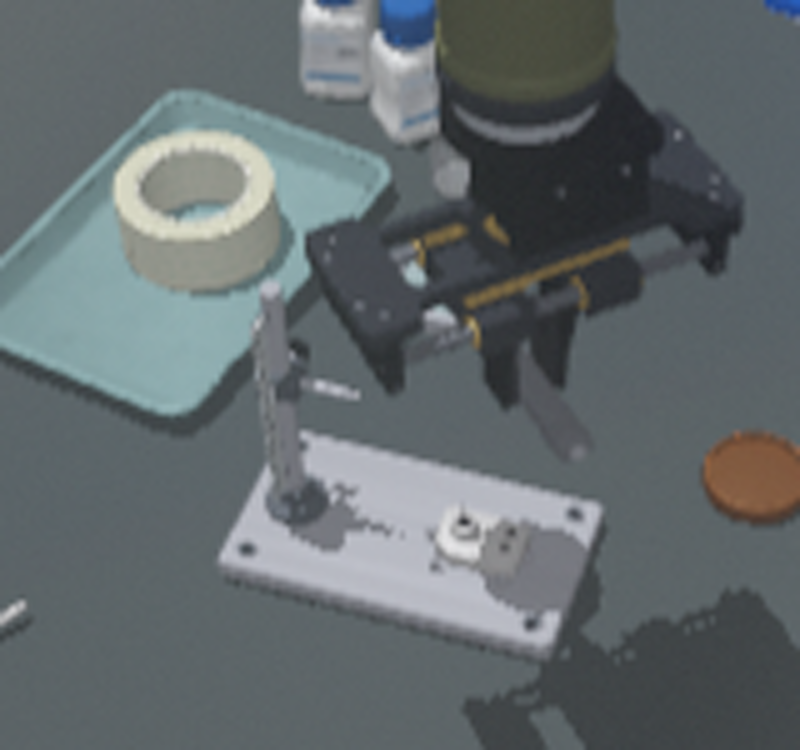

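View pics/t17.png

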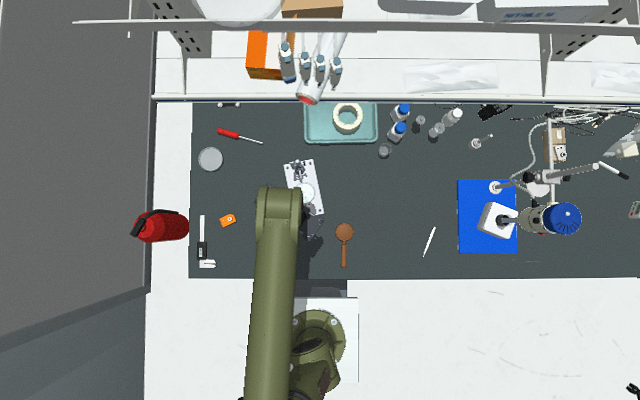

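```bash
python3 -c "
from h import *
i=np.hstack([cv2.resize(cv2.imread(f'pics/{n}.png')[130:240,285:350],None,fx=4,fy=4,interpolation=cv2.INTER_CUBIC) for n in('w15','w16','w17')]);cv2.imwrite('pics/c18.png',i)"
```

```text
(no output)
```

View pics/c18.png

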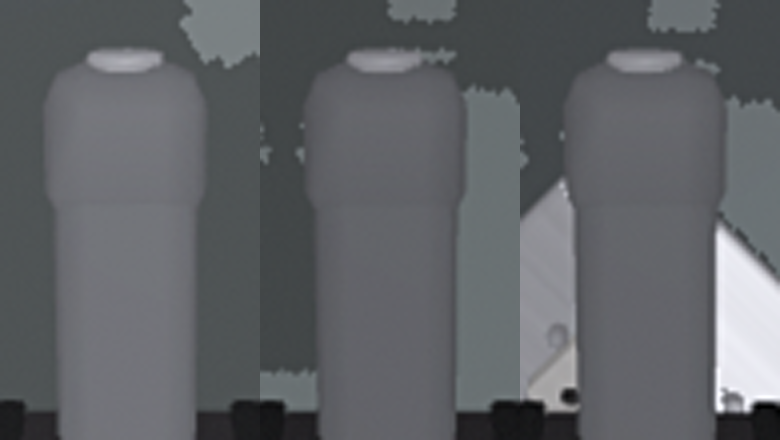

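```bash
python3 -m creep '[{"tx":0.0008,"ty":0.0018,"tz":0.015,"rx":0,"ry":0,"rz":0},{"tx":0,"ty":0,"tz":0.03,"rx":0,"ry":0,"rz":0},{"tx":0,"ty":0,"tz":0.03,"rx":0,"ry":0,"rz":0},{"tx":0,"ty":0,"tz":0.018,"rx":0,"ry":0,"rz":0},{"tx":0,"ty":0,"tz":0.01,"rx":0,"ry":0,"rz":0},{"tx":0,"ty":0,"tz":0,"rx":0,"ry":0,"rz":0},{"tx":0,"ty":0,"tz":0,"rx":0,"ry":0,"rz":0},{"tx":0,"ty":0,"tz":0,"rx":0,"ry":0,"rz":0}]'
python3 -c "
from h import *
go([.4494,.0723,.1464],146.9);print(env.get_obs()['qpos'])
grab('wrist','w19');grab('scene','s19');grab('top','t19');crop('s19',240,110,370,230,6,'c19');crop('t19',250,140,360,250,6,'c19t')"
```

```text
time_s: 20.48
tool_pos: [0.4498, 0.0739, 0.1474]
tool_rot: [180.0, 0.1, 147.0]
force: [-0.2, -0.3, 0.3]
grip_width: 0.0169
tool delta mm [-0.5 -1.6  1. ] t 20.475 pos [0.4498 0.0739 0.1474] rot [1.7997e+02 8.0000e-02 1.4696e+02]
rotvec deg [0.03 0.08 0.06]
[ 64.60794002   4.80338327 -78.28718816 114.96916615   5.27387288
  64.07363742  41.02009443]
```

View pics/c19.png

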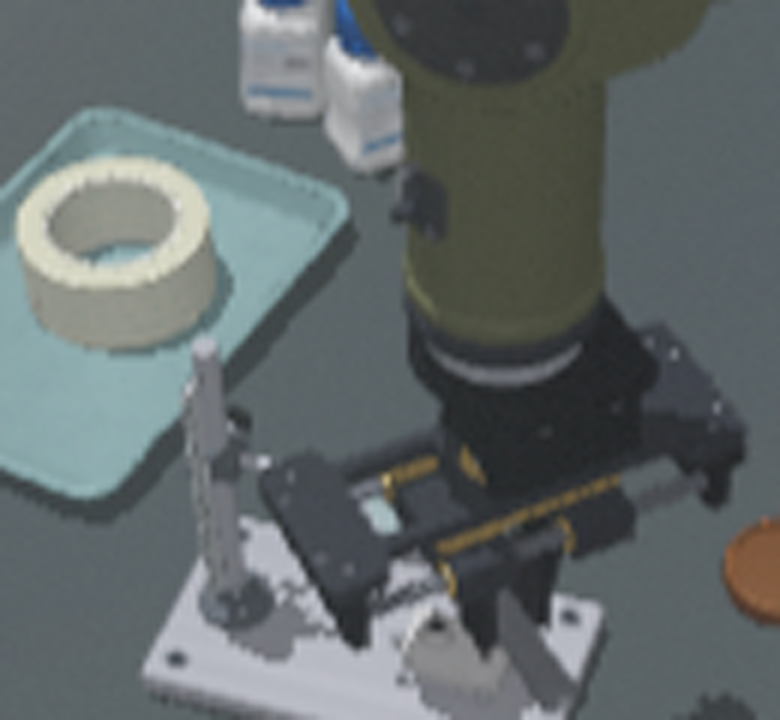

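View pics/c19t.png

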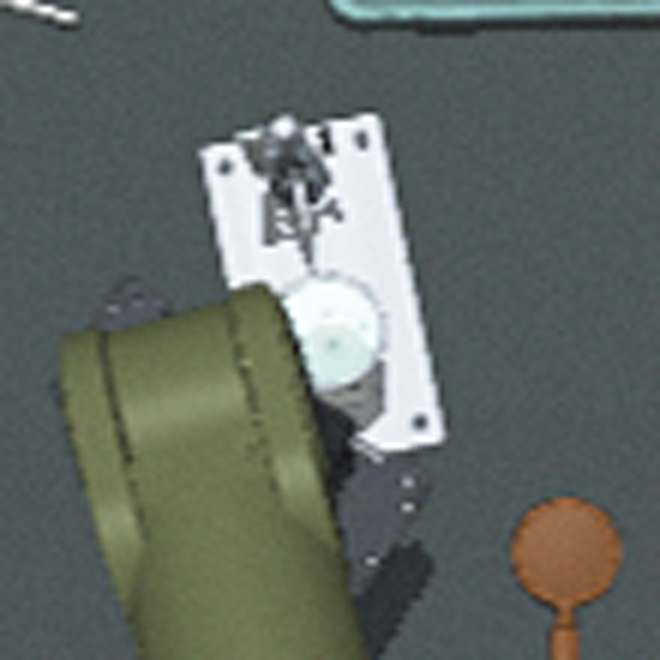

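View pics/w19.png

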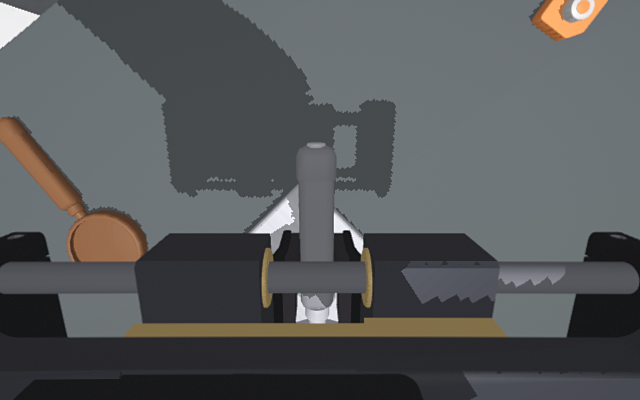

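```bash
python3 - <<'E'
from h import *
d=ld("t19");r,t=R();L=t+r@np.array([-.0722,0,.0199]);print("lens est",L)
f=lambda p:((p-[250,140])*6).round(1)
b=np.array([.5099,.0329,.040])
print("lens",f(proj(d,L)),"lens goal",f(proj(d,[.5099,.0329,.1265])),"boss",f(proj(d,b)),"tip",f(proj(d,[.568,.0452,.1263])))
a=np.linspace(0,2*np.pi,12,endpoint=False)
C=np.array([.5099,.0329,.1335])+.033*np.c_[np.cos(a),np.sin(a),0*a];q=f(proj(d,C));print("rim goal x",q[:,0].min(),q[:,0].max(),"y",q[:,1].min(),q[:,1].max())
d0=ld("topA");im=cv2.imread("pics/t19.png").astype(int)
# rim bottom-right scan
print(im[186:210,304:318].min(2))
E
```

```text
lens est [0.51028804 0.03448439 0.12748363]
lens [[320.2 331.2]] lens goal [[323.2 332. ]] boss [[327.4 343.4]] tip [[301.5 227.8]]
rim goal x 262.9 382.7 y 271.4 390.9
[[186 197 212 218 199 219 238 235 232 232 230 232 232 238]
 [245 246 244 227 207 201 194 214 234 230 231 231 232 242]
 [247 247 247 248 243 226 200 199 222 229 229 232 232 239]
 [247 247 247 246 247 242 225 186 209 233 229 231 231 236]
 [247 247 246 247 246 246 245 232 200 217 233 229 231 235]
 [238 241 245 247 246 246 244 233 215 228 232 233 233 232]
 [224 238 246 241 241 245 242 242 233 187 203 232 233 232]
 [248 251 252 249 249 243 234 241 235 200 214 233 230 231]
 [229 228 228 227 241 239 217 231 234 200 206 233 232 230]
 [225 227 223 222 221 229 236 243 238 202 209 231 231 231]
 [213 198 206 224 220 218 233 243 234 194 208 232 233 229]
 [194 173 194 219 219 219 217 235 233 180 195 232 232 233]
 [202 196 209 214 214 219 212 207 197 183 210 231 231 232]
 [214 212 208 210 219 215 208 208 178 208 237 233 232 230]
 [218 216 215 216 217 212 211 202 150 123 201 233 231 231]
 [215 216 214 213 213 207 211 175 115 115 197 234 233 233]
 [211 212 210 211 218 214 168 122 119 117 198 235 231 232]
 [203 198 213 226 192 136 129 129 123 117 203 237 231 231]
 [186 177 155 125  88  76 127 121 108 108 202 238 230 231]
 [138 121 117 138 133 138 137 130 111  96 197 238 231 231]
 [134 142 143 141 147 143 140 124 121 118 204 236 232 229]
 [ 68 103 125 124 112 104 116 127 124 117 201 235 232 230]
 [ 46  53  58  99 126 126 129 125 122 116 199 235 232 230]
 [ 41  40  49  52  87 122 126 125 117 195 235 234 232 233]]
```

```bash
python3 -m creep '[{"tx":-0.0003,"ty":-0.0015,"tz":0.001,"rx":0,"ry":0,"rz":0},{"tx":0,"ty":0,"tz":0,"rx":0,"ry":0,"rz":0},{"tx":0,"ty":0,"tz":0,"rx":0,"ry":0,"rz":0},{"tx":0,"ty":0,"tz":0,"rx":0,"ry":0,"rz":0},{"tx":0,"ty":0,"tz":0,"rx":0,"ry":0,"rz":0}]'
python3 -c "
from h import *
go([.4494,.0723,.1464],146.9);print(env.get_obs()['qpos'],env.get_obs()['joint_velocities'])
r,t=R();print(t+r@np.array([-.0722,0,.0199]))"
```

```text
time_s: 21.25
tool_pos: [0.4489, 0.0727, 0.1459]
tool_rot: [180.0, 0.0, 147.0]
force: [0.0, 0.8, -1.0]
grip_width: 0.0164
tool delta mm [-0.7 -0.  -0.5] t 21.25 pos [0.4489 0.0727 0.1459] rot [179.97   0.   147.  ]
rotvec deg [0.03 0.   0.1 ]
[ 64.78898914   4.74929974 -78.26099621 115.16001285   5.15683481
  63.93776869  41.294407  ] [-0.02662999 -0.04201249 -0.09564341  0.05623125  0.0226717   0.06468344
 -0.05437507]
[0.50941716 0.03335601 0.12603339]
```

```bash
python3 -c "
from h import *
grab('scene','s20');crop('s20',200,100,420,265,3.6,'c20')"
```

```text
(no output)
```

View pics/c20.png

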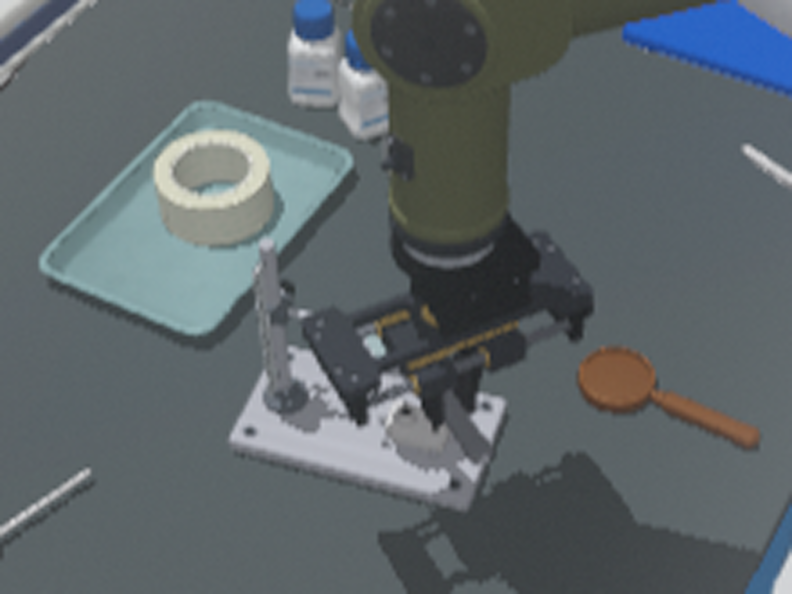

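```bash
python3 -c "
from h import *
print(env.sign_off())"
```

```text
the job is handed in; nothing more can be done
None
```

I finished the job and handed it in at about 21 s of the 61 s allowed. The part is seated and released, and the loupe is being held over the boss.

- **Part:** The white part sits between the six pins with its boss towards the column. It touched down on the plate with about 5 N. After I let go, the wrist views showed it between all six pins, and its boss triangulated to z = 0.0395 m against 0.040 m expected.
- **Pointer:** The tip came out at z ≈ 0.126 m from two wrist views, 69 mm from the nest's middle against the stated 68 mm. Adding the scene camera gave 0.1275 m. My first rough figure of 0.139 m was wrong, probably because I had picked the pointer's shadow in the top view.
- **Loupe:** I gripped the grey loupe by its handle at 40 N and it did not slip when lifted. The lens centre is calculated at (0.5094, 0.0334, 0.1260) m against a goal of (0.5099, 0.0329, 0.1264) m, level to within about 0.1°. External force was about 1 N.

**Less certain:**
- The lens could not be measured directly at the end because the gripper hid it. Its position comes from the arm's pose and the grip offset. My estimates of that offset along the handle ranged from 70.5 to 72.2 mm, so centring could be off by 1–2 mm. A rough top-view check of the rim, taken before a final correction of about 1.5 mm, agreed to within 1–2 mm.
- Joint 3 ended at -78.3°, close to its -79.2° limit but inside it.

The last pictures showed nothing else disturbed.

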